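Clamp the bench block into its corner

TASK

Slide the square steel-faced bench block across the bench, without lifting it, into the corner of the wooden fixture so that it sits snugly against both the wide rail and the short end stop. Then take the keyhole hold-down plate by its upright rib, lower its large opening over the stud head until the plate lies flat on the rail, and slide it towards the block until the stud is fully home in the narrow end of the slot and the plate's nose covers the block's edge. Leave the tape ring, the tin and the emery stick where they are.

Things in the scene. Friction and masses are not known exactly. Their poses are not given: they have to be found in the camera images.
- block_center (a point): Centre of the loose bench block, 90 x 90 mm square and 24 mm high (black nylon below, steel face on top), about 0.75 kg, too wide to grasp, lying on the bench; the point is 12 mm above its underside, x and y normal to its sides, z up.
- seat (a point): Where the block's centre belongs: a point fixed to the pale wooden L-shaped fixture (fixed to the bench, place and yaw vary), 12 mm above the bench. In this point's own axes (z up): the wide rail is 26 mm high and fills x from +45 to +140 mm, y from -60 to +70 mm; the short end stop, also 26 mm high, fills x from -35 to +45 mm, y from +45 to +70 mm; the sides towards -x and -y are open. The block rests 130 to 220 mm off towards -y at the start, and 15 to 35 mm off towards -x.
- stud_foot (a point): Foot of the steel stud on the rail's top, 26 mm above the bench, at +85 mm x, 0 y of the seat; same axes as the seat. Shank 9 mm diameter and 7 mm high, then a head 18 mm in diameter and 5 mm thick (head top 12 mm above this point).
- grip (a point): Grasp point of the hold-down: the middle of its upright steel rib, 30 mm above the plate's underside. The rib is 28 mm long (x), 12 mm thick (y) and stands 42 mm above the plate: grip it across y. The hold-down is a flat aluminium plate 104 x 50 x 5 mm, 0.18 kg in all, lying flat on the bench at the start; its x axis runs from its nose (84 mm towards -x from here) to its tail (20 mm towards +x).
- big_hole (a point): Middle of the large end (24 mm across, octagonal) of the hold-down's keyhole, on the plate's underside, 50 mm towards -x from the rib's middle; axes of the hold-down (x towards the tail, z up).
- slot_end (a point): Where the stud's axis stands when locked: in the narrow (12 mm wide) closed slot of the keyhole, on the underside, 24 mm towards +x from the middle of the large end (the slot's end wall is 6 mm beyond). The plate is locked when, with its x axis along the rail's x axis, it has been slid 24 mm towards the seat's -x, so that this point lies on the stud's foot; its nose then reaches 18 mm over the block with 2 mm to spare above it.
- tape_center (a point): Bystander: brown ring of tape lying flat, 90 mm outside diameter, 22 mm high; its centre.
- tin_center (a point): Bystander: plain metal tin, 60 mm diameter, 70 mm high; its centre.
- stick_center (a point): Bystander: emery stick lying on the bench, 200 x 26 x 10 mm, long along its x; its centre.
Not all that is in view belongs to the job. Of the things that look like the part that bears block_center, the smallest one is meant.

How it is judged:
On the way, in this order (a step that is already met when the one before it is completed fails the run):
1. the block is seated in the corner, against rail and end stop (centre within 6 mm of the seat, square within 0.07 rad) (horizontal distance between block_center and seat below 0.006 m and (angle between the x axis of block_center and the x axis of seat, either way round below 0.07 rad or angle between the x axis of block_center and the y axis of seat, either way round below 0.07 rad) and angle between block_center's own z axis and vertical below 0.05 rad), for 0.2 s.
2. the hold-down lies flat on the rail with the stud head through its large opening (distance between big_hole and stud_foot below 0.007 m and angle between big_hole's own z axis and vertical below 0.06 rad), for 0.1 s.
At the end, for the whole second after the job is handed in: The block's centre is within 6 mm of the seat and its sides are square to the fixture within 0.07 rad; the hold-down lies flat (0.06 rad) on the rail, along the rail's x axis within 0.15 rad, with the stud within 6 mm of the narrow end's home point. All is released (all of step 1 and distance between slot_end and stud_foot below 0.006 m and angle between the x axis of slot_end and the x axis of stud_foot, either way round below 0.15 rad and angle between big_hole's own z axis and vertical below 0.06 rad); the robot touches nothing.
It fails at once if the block is lifted off the bench (over 10 mm) or tipped (over 0.2 rad) (height (world z) of block_center above 0.022 m or angle between block_center's own z axis and vertical above 0.2 rad).
It fails at once if a bystander is moved by more than 20 mm (distance of any of tape_center, tin_center, stick_center from where it was at the start of the episode above 0.02 m).
It also fails if it takes over 58 s, if anything falls off the work surface, if the arm or the gripper's body presses on something with over 40 N, if the wrist force passes 120 N, or if a joint passes its speed limit or range.

ROBOT

A 7-joint arm with a two-finger parallel gripper is mounted at the origin on the work surface. World frame = base frame: x ahead of the robot, y to its left, z up, the work surface at z = 0. Lengths are in m, angles in rad, forces in N, time in s.
With the tool pointing down it reaches from about 0.4 to 0.875 m from the base axis. Payload 19.3 kg.
Tool frame: the origin (TCP) lies at the very end of the fingers, on their centre line; the grasp point (between the pads) lies 19 mm behind it; z points along the fingers, y is the direction in which the jaws open and shut (so a half turn about z gives the same grasp; the last joint's range is limited). The gripper opens to 85 mm and grips with 20 to 120 N. Pads are 22 mm wide; open, the fingers measure 114 mm over their backs; the gripper's body (76 mm by 85 mm) begins 54 mm behind the grasp point. The pads swing forward as they close: fully open they stand 13 mm farther back than shut.
Start: joints at [-1.181, 0.521, -0.036, 1.599, 0.021, 1.021, -0.113], TCP at [0.277, 0.56, 0.231] pointing down, gripper open.
Joint ranges: [-2.91, 2.91], [-0.3, 2.13], [-1.5, 1.42], [0.17, 2.43], [-1.26, 4.41], [0.16, 1.93], [-2.52, 2.52]. Speed limits (rad/s): [1.89, 1.89, 2.39, 2.39, 3.01, 3.01, 3.01].

INTERFACE

Orientations are given as [roll, pitch, yaw] about the fixed x, y, z axes, in that order (R = Rz(yaw) Ry(pitch) Rx(roll)).
In Python, from workcell import bot, viewer gives the robot as it stands.
- The arm moves only by the shell command python3 -m creep 'ROWS' [FORCE]. ROWS is JSON, a list of rows, each an object of numbers: "rx", "ry", "rz": the turn, a rotation vector about the tool's x, y, z in degrees; "tx", "ty", "tz": the shift along the tool's x, y, z in mm; "hand": the closure, from -1 (fully open) to 1 (shut), so that 0 is half open. In form: [{"rx": .., "ry": .., "rz": .., "tx": .., "ty": .., "tz": .., "hand": ..}, ...]. A call has 1 to 8 rows; each row is the pose to reach, as a shift and turn from the pose commanded when the call began, along the tool's axes at that moment; what a row does not reach only later rows make up. A row lasts 1/10 s, in which the tool goes at most 50 mm and 8.59 degrees, less where a joint would pass 70% of its speed; a pose out of reach is approached as far as the arm can. A call with a gripper value outside its range is refused whole. The fingers move at their own pace and stop on an object; FORCE is the grip in N (left out, the last holds). Time passes only in rows, so rows that repeat a pose let the fingers close. It gives the time, the measured TCP pose, the force and the opening at its end, in the units of the state.
- bot.observe(): the state, without advancing time (a new reading comes with each control period).
- viewer.grab_frame(name): name is "scene" or "top"; returns a dict with "pixels" (400x640x3 uint8, blue, green, red), "vertical_fov" (degrees; the focal length in pixels is half the picture's height over the tangent of half this angle, whatever the lens; pixels are square), "cx", "cy" (the principal point, pixels), "rvec" (rotation vector, rad) and "tvec" (3), from world to camera coordinates, as OpenCV has them. Camera axes: x right, y down, z forward; pixel columns grow to the right and rows downward; lengths in m; the calibration is good to about 2 mm. A picture is of the moment at which its call begins. There is no depth.
- bot.job_done(): hands the job in, once; it reports no verdict.
Trained networks look in a picture, given as the dict that the camera call returned (one of the last four; its "shot" number tells which), for a name from the list of things; names that differ only in an ending like _2 or _b are one class to them, and where a whole thing is asked for, a point or a joint stands for the part that bears it (a point fixed in the world has none). Each returns a list of dicts, best first, with "score" (0 to 1); they miss things now and then, are a little off and sometimes report something else, mostly with a low value. They report only what shows in the picture. A call takes as long as a camera call. They do not tell look-alikes from the thing itself.
- viewer.outline_of(target, picture): "mask" (400x640 bool, what is visible of it) and "bbox" ([left, top, right, bottom] in pixels, round what is visible of it).
The state is a dict: "clock": time; "qpos": joint angles; "qd": joint speeds; "joint_efforts": joint torques, N m; "position": TCP position; "tool_rot": TCP orientation; "force": force on the tool from outside, world axes, zero at the start; "moment": the same for the moment, N m; "grip_width": finger opening in m.
Only numpy, scipy, OpenCV 4.12 (cv2) and the standard library are available. Lean on these libraries where they do the work, as an engineer would, in place of code of your own. Each camera call takes 0.05 s, during which the arm holds its last target.

## Working session

There is one attempt and no reset: what is moved stays moved. The work goes in short steps, Python scripts to look and compute and a shell command to move; the robot and the scene stay as the last step left them, time stands still between calls to the robot, and variables do not carry over. Pictures are saved under pics/ and viewed, and the job is handed in when it is done.

```bash
ls -la; mkdir -p pics; cat > h.py <<'E'
import numpy as np, cv2
from workcell import bot, viewer
def K(p):
    f=200/np.tan(np.radians(p["vertical_fov"])/2)
    return np.array([[f,0,p["cx"]],[0,f,p["cy"]],[0,0,1.]])
def proj(p,X):
    return cv2.projectPoints(np.float64(X).reshape(-1,1,3),np.float64(p["rvec"]),np.float64(p["tvec"]),K(p),None)[0].reshape(-1,2)
def ray(p,uv,z):
    uv=np.float64(uv).reshape(-1,2)
    R=cv2.Rodrigues(np.float64(p["rvec"]))[0];t=np.float64(p["tvec"]).ravel()
    c=-R.T@t
    d=(np.linalg.inv(K(p))@np.c_[uv,np.ones(len(uv))].T).T@R
    return c+d*((z-c[2])/d[:,2])[:,None]
E
python3 - <<'E'
from h import *
s=bot.observe()
for k in s: print(k,np.round(s[k],3))
for n in ("scene","top"):
    p=viewer.grab_frame(n); cv2.imwrite(f"pics/{n}0.png",p["pixels"])
    print(n,{k:v for k,v in p.items() if k!="pixels"})
    for t in ["block_center","grip","tape_center","tin_center","stick_center","seat"]:
        try:
            for o in viewer.outline_of(t,p): print(t,o["score"],o["bbox"],o["mask"].sum())
        except Exception as e: print(t,e)
E
```

```text
total 12
drwxr-xr-x  3 agent agent 4096 Dec  6 17:21 .
drwxr-xr-x 23 root  root  4096 Dec  6 17:21 ..
drwxr-xr-x  2 agent agent 4096 Dec  6 17:21 pics
clock 0.0
qpos [-1.181  0.522 -0.036  1.6    0.021  1.021 -0.113]
qd [ 0.    -0.002  0.002  0.     0.    -0.001 -0.001]
joint_efforts [-0.0000e+00 -9.2711e+01  1.9790e+00 -3.6993e+01  1.8000e-02  8.0000e-03
  0.0000e+00]
position [0.277 0.56  0.231]
tool_rot [-3.14   0.     2.682]
force [-0.074  1.634  0.857]
moment [-0.002  0.     0.025]
grip_width 0.086
scene {'vertical_fov': 44.65591269513256, 'cx': 324.72028031497535, 'cy': 198.77497581567525, 'rvec': array([ 1.84807456,  1.91655875, -0.59676368]), 'tvec': array([-0.03967493, -0.46661991,  1.8807422 ]), 'shot': 1}
block_center 0.87 [245.2, 121.0, 295.3, 164.8] 1359
block_center 0.85 [243.8, 185.7, 278.9, 213.4] 822
block_center 0.82 [161.5, 213.7, 223.0, 269.0] 1916
block_center 0.4 [439.9, 163.1, 461.7, 212.1] 497
grip 0.56 [388.0, 176.6, 417.6, 208.7] 403
tape_center 0.87 [251.7, 236.4, 281.1, 266.0] 399
tin_center 0.62 [174.7, 147.9, 196.4, 170.7] 417
tin_center 0.53 [387.9, 177.7, 420.1, 208.8] 463
stick_center 0.61 [437.5, 164.2, 461.8, 213.7] 504
seat 0.62 [309.7, 172.0, 355.8, 231.1] 1477
top {'vertical_fov': 47.501737334379435, 'cx': 321.5030592441791, 'cy': 198.98537583426577, 'rvec': array([ 2.20147369, -2.17880926,  0.028777  ]), 'tvec': array([0.06413107, 0.56107788, 1.50269478]), 'shot': 2}
block_center 0.71 [356.7, 234.0, 408.5, 289.9] 1599
block_center 0.64 [369.9, 177.5, 400.6, 212.7] 733
grip 0.62 [236.9, 189.7, 261.1, 222.2] 380
grip 0.46 [196.2, 181.8, 210.1, 243.4] 493
tape_center 0.87 [364.0, 125.0, 388.3, 153.1] 265
tin_center 0.7 [453.9, 223.5, 479.1, 243.1] 337
stick_center 0.87 [196.7, 180.7, 208.6, 240.4] 453
seat 0.63 [295.0, 160.3, 343.1, 225.0] 1318
```

```bash
python3 - <<'E'
import cv2
for n in ("scene","top"):
    im=cv2.imread(f"pics/{n}0.png")
    c=im[100:300,140:500]
    if n=="top": c=im[110:310,180:500]
    cv2.imwrite(f"pics/{n}0c.png",cv2.resize(c,None,fx=2.2,fy=2.2,interpolation=cv2.INTER_CUBIC))
E
```

```text
(no output)
```

View pics/scene0.png

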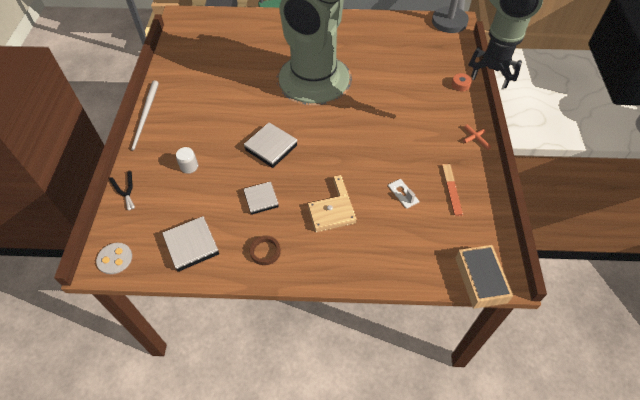

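View pics/top0.png

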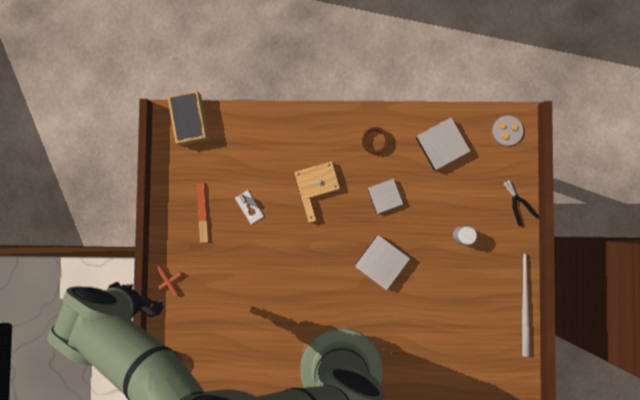

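```bash
echo
```

```text
(no output)
```

View pics/top0c.png

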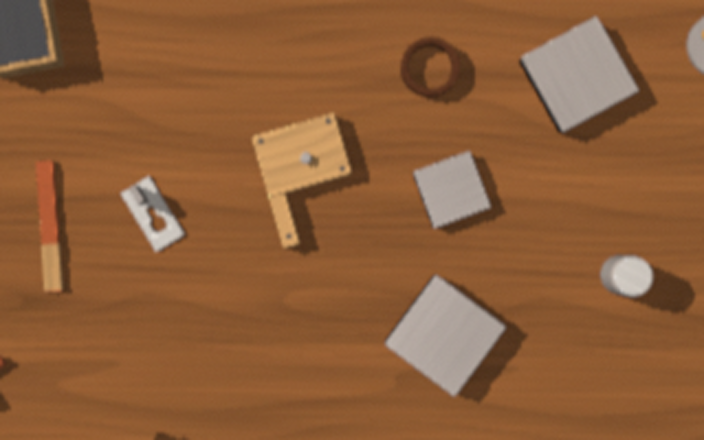

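View pics/scene0c.png

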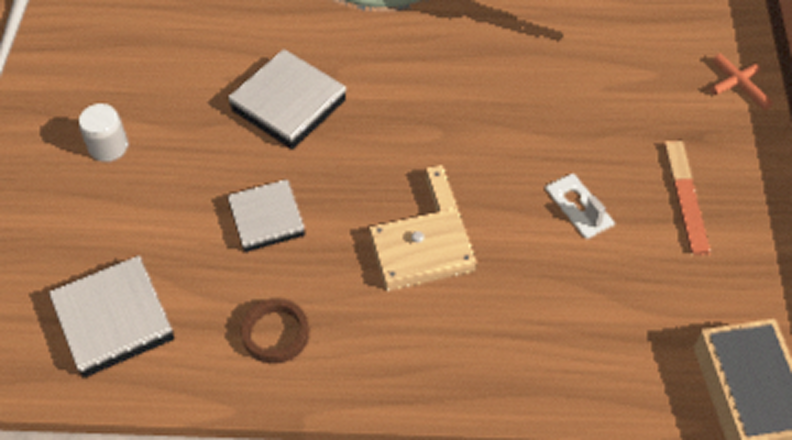

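```bash
cat > fit.py <<'E'
from h import *
from scipy.optimize import minimize
S=8
def prism(poly,z0,z1): # list of faces (each Nx3) : top + sides, outward normals CCW poly
    poly=np.float64(poly);n=len(poly)
    F=[np.c_[poly,np.full(n,z1)]]
    for i in range(n):
        a,b=poly[i],poly[(i+1)%n]
        F.append(np.array([[*a,z0],[*b,z0],[*b,z1],[*a,z1]]))
    return F
B=45e-3
BLOCK=prism([[-B,-B],[B,-B],[B,B],[-B,B]],0,.024)
def sq(h,z): return prism([[-h,-h],[h,-h],[h,h],[-h,h]],0,z)
FIX=prism(np.array([[45,-60],[140,-60],[140,70],[-35,70],[-35,45],[45,45]])/1e3,0,.026)
# plate in grip axes
PLATE=prism(np.array([[-84,-25],[20,-25],[20,25],[-84,25]])/1e3,0,.005)
def xf(F,q):
    c,s=np.cos(q[2]),np.sin(q[2]);R=np.array([[c,-s,0],[s,c,0],[0,0,1]])
    return [f@R.T+[q[0],q[1],q[3] if len(q)>3 else 0] for f in F]
def campos(p):
    R=cv2.Rodrigues(np.float64(p["rvec"]))[0];return -R.T@np.float64(p["tvec"]).ravel()
def cov(p,f,win):
    x0,y0,x1,y1=win
    uv=(proj(p,f)-[x0,y0]+.5)*S-.5
    m=np.zeros(((y1-y0)*S,(x1-x0)*S),np.uint8)
    cv2.fillPoly(m,[np.round(uv*16).astype(np.int32)],255,shift=4)
    return cv2.resize(m,(x1-x0,y1-y0),interpolation=cv2.INTER_AREA)/255.
def cost(q,F,pics,ignore=None,ret=False):
    tot=0
    for p,win in pics:
        x0,y0,x1,y1=win
        im=cv2.cvtColor(p["pixels"][y0:y1,x0:x1],cv2.COLOR_BGR2LAB).astype(float)
        G=xf(F,q);c=campos(p)
        ws=[];occ=np.zeros(im.shape[:2])
        for f in G:  # top first
            n=np.cross(f[1]-f[0],f[2]-f[1])
            if n@(c-f[0])<=0: continue
            w=np.clip(cov(p,f,win),0,1-occ); occ=occ+w; 
            if w.sum()>3: ws.append(w)
        ws.append(1-occ)
        A=np.stack([w.ravel() for w in ws],1)
        Y=im.reshape(-1,3)
        # fit
        C=np.linalg.lstsq(A,Y,rcond=None)[0]
        r=np.linalg.norm(Y-A@C,axis=1)
        tot+=np.minimum(r,40).dot(np.minimum(r,40))/len(r)
    return tot
def fit(q0,F,pics,z=None):
    g=lambda q:cost(q if z is None else [*q,z],F,pics)
    best=None
    for k in range(3):
        st=np.float64(q0) if best is None else best.x
        sim=np.vstack([st,st+[.006,0,0],st+[0,.006,0],st+[0,0,.08]])
        best=minimize(g,st,method="Nelder-Mead",options=dict(initial_simplex=sim,xatol=1e-5,fatol=1e-4,maxiter=400))
    return best.x,best.fun
def window(p,F,q,pad=5):
    uv=np.vstack([proj(p,f) for f in xf(F,q)])
    a=np.floor(uv.min(0)-pad).astype(int);b=np.ceil(uv.max(0)+pad).astype(int)+1
    return (max(a[0],0),max(a[1],0),min(b[0],640),min(b[1],400))
def draw(p,Fs,k,win,name):
    x0,y0,x1,y1=win
    im=cv2.resize(p["pixels"][y0:y1,x0:x1],None,fx=k,fy=k,interpolation=cv2.INTER_CUBIC)
    for F in Fs:
        for f in F:
            uv=((proj(p,f)-[x0,y0]+.5)*k-.5)
            cv2.polylines(im,[np.round(uv*16).astype(np.int32)],True,(0,255,0),1,cv2.LINE_AA,shift=4)
    cv2.imwrite(name,im)
E
python3 - <<'E'
from fit import *
P={n:viewer.grab_frame(n) for n in("scene","top")}
import pickle; pickle.dump(P,open("P0.pkl","wb"))
t=P["top"]
# rough from top picture
print("block",ray(t,[385,196],.024),"corner",ray(t,[306,197],.026),"stud",ray(t,[320,182],.038), "plate c",ray(t,[250,207],.005))
print("railcorners",ray(t,[[180+253/2.2,110+137/2.2],[180+335/2.2,110+114/2.2],[180+350/2.2,110+173/2.2],[180+290/2.2,110+246/2.2]],.026))
print("plate corners",ray(t,[[180+122/2.2,110+191/2.2],[180+150/2.2,110+177/2.2],[180+186/2.2,110+235/2.2],[180+159/2.2,110+250/2.2]],.005))
print("tape",ray(t,[376,141],.02),"tin",ray(t,[466,235],.07),"stick",ray(t,[203,212],.01))
print("big1",ray(t,[383,263],.024),"big2",ray(t,[444,144],.024))
E
```

```text
block [[ 0.57185773 -0.13993898  0.024     ]] corner [[0.5658752  0.12107098 0.026     ]] stud [[0.61508684 0.07501615 0.038     ]] plate c [[0.5314002  0.31001688 0.005     ]]
railcorners [[0.64765954 0.1586063  0.026     ]
 [0.68356032 0.03529656 0.026     ]
 [0.59464854 0.01188981 0.026     ]
 [0.48407082 0.10085117 0.026     ]]
plate corners [[0.56515623 0.35970692 0.005     ]
 [0.58701653 0.31714121 0.005     ]
 [0.49896852 0.26050242 0.005     ]
 [0.47568411 0.30138263 0.005     ]]
tape [[ 0.75522506 -0.10967815  0.02      ]] tin [[ 0.44780018 -0.3919063   0.07      ]] stick [[0.51288742 0.46688101 0.01      ]]
big1 [[ 0.35160425 -0.13439336  0.024     ]] big2 [[ 0.74624892 -0.33412958  0.024     ]]
```

```bash
python3 - <<'E'
from fit import *
import pickle; P=pickle.load(open("P0.pkl","rb"))
res={}
for nm,F,q0 in [("block",BLOCK,[.572,-.14,.25]),("seat",FIX,[.5327,.0558,.27]),("plate",PLATE,[.5576,.3263,.571])]:
    for cams in (["scene"],["top"],["scene","top"]):
        q,f=fit(q0,F,[(P[c],window(P[c],F,q0)) for c in cams]); print(nm,cams,q.round(4),round(f,1))
    res[nm]=q
pickle.dump(res,open("r0.pkl","wb"))
Fs=[xf(BLOCK,res["block"]),xf(FIX,res["seat"]),xf(PLATE,res["plate"])]
draw(P["top"],Fs,3.3,(190,140,420,240),"pics/fit_top.png")
draw(P["scene"],Fs,3.3,(230,160,430,240),"pics/fit_sc.png")
c,s=np.cos(res["seat"][2]),np.sin(res["seat"][2])
for z in(.026,.038):
  a=np.array([*(res["seat"][:2]+.085*np.array([c,s])),z]); print("stud",a,[proj(P[k],a) for k in P])
d=res["block"][:2]-res["seat"][:2]; print("block in seat axes",c*d[0]+s*d[1],-s*d[0]+c*d[1])
E
```

```text
block ['scene'] [ 0.5763 -0.143   0.3679] 232.8
block ['top'] [ 0.5736 -0.1394  0.3655] 197.3
block ['scene', 'top'] [ 0.5759 -0.143   0.3672] 476.2
seat ['scene'] [0.5389 0.0529 0.2939] 234.4
seat ['top'] [0.5364 0.0561 0.2967] 255.5
seat ['scene', 'top'] [0.5382 0.0527 0.2984] 531.9
plate ['scene'] [0.5623 0.3273 0.5704] 391.0
plate ['top'] [0.5592 0.3322 0.56  ] 324.9
plate ['scene', 'top'] [0.5595 0.3317 0.5606] 727.3
stud [0.61947088 0.07773642 0.026     ] [array([[329.59207427, 208.85946995]]), array([[319.26985549, 180.96845853]])]
stud [0.61947088 0.07773642 0.038     ] [array([[329.61709197, 206.71596013]]), array([[319.18691684, 180.66176303]])]
block in seat axes -0.021521962482455026 -0.19816836572945526
```

View pics/fit_top.png

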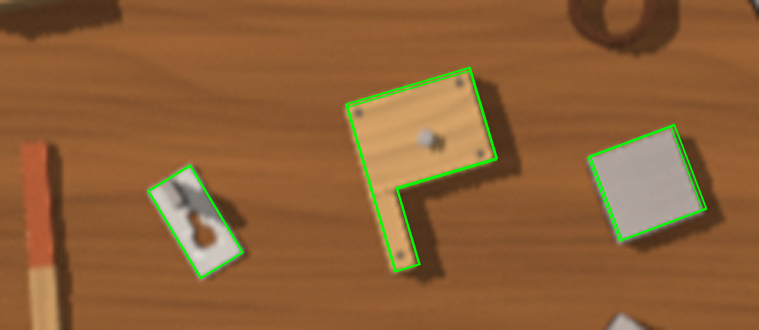

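View pics/fit_sc.png

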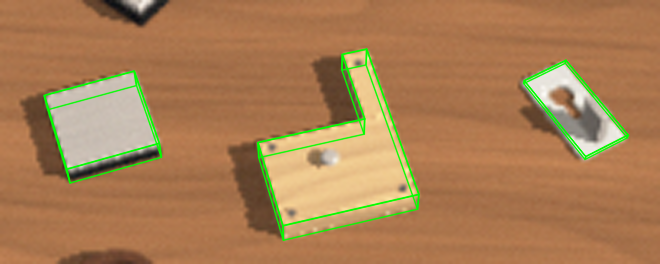

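```bash
cat > go.py <<'E'
# usage: go.py x y z tooly_angle_deg [seat]  -> numbers for the row, from present pose
import sys
from h import *
from scipy.spatial.transform import Rotation as Ro
SEAT=np.array([.5377,.0545,.297])
def w2s(p):
    c,s=np.cos(SEAT[2]),np.sin(SEAT[2]); d=np.asarray(p)[:2]-SEAT[:2]; return np.array([c*d[0]+s*d[1],-s*d[0]+c*d[1]])
def s2w(p):
    c,s=np.cos(SEAT[2]),np.sin(SEAT[2]); return SEAT[:2]+[c*p[0]-s*p[1],s*p[0]+c*p[1]]
def rows(xyz,ang):
    s=bot.observe(); R=Ro.from_euler("xyz",s["tool_rot"])
    best=None
    for a in (ang,ang+180):
        T=Ro.from_euler("xyz",[np.pi,0,np.radians(a+90)])
        d=np.degrees((R.inv()*T).as_rotvec())
        if best is None or np.linalg.norm(d)<np.linalg.norm(best): best=d
    t=R.inv().apply(np.array(xyz)-s["position"])*1000
    print("r",best.round(2),"t",t.round(1)," now",np.round(s["position"],4),"seat-frame",(w2s(s["position"])*1000).round(1),"q",np.round(s["qpos"],2),"F",np.round(s["force"],1),"w",round(s["grip_width"],4),"t",round(s["clock"],2))
if __name__=="__main__":
    x,y,z,a=map(float,sys.argv[1:5])
    if len(sys.argv)>5: x,y=s2w([x/1000,y/1000]); a+=np.degrees(SEAT[2]); z/=1000
    print(np.round([x,y,z],4)); rows([x,y,z],a)
E
python3 go.py -22 -275 120 0 seat
```

```text
[ 0.5971 -0.2149  0.12  ]
r [-0.    0.   46.64] t [-630.5 -552.5  111.3]  now [0.2774 0.5601 0.2313] seat-frame [-101.   559.6] q [-1.18  0.52 -0.04  1.6   0.02  1.02 -0.11] F [ 1.1 -0.5  0.7] w 0.0855 t 0.8
```

```bash
R='{"rz":46.6,"tx":-630.5,"ty":-552.5,"tz":111.3,"hand":0}'; python3 -m creep '[{"rz":46.6,"tx":-630.5,"ty":-552.5,"tz":111.3,"hand":0},{"rz":46.6,"tx":-630.5,"ty":-552.5,"tz":111.3,"hand":0},{"rz":46.6,"tx":-630.5,"ty":-552.5,"tz":111.3,"hand":0},{"rz":46.6,"tx":-630.5,"ty":-552.5,"tz":111.3,"hand":0},{"rz":46.6,"tx":-630.5,"ty":-552.5,"tz":111.3,"hand":0},{"rz":46.6,"tx":-630.5,"ty":-552.5,"tz":111.3,"hand":0},{"rz":46.6,"tx":-630.5,"ty":-552.5,"tz":111.3,"hand":0},{"rz":46.6,"tx":-630.5,"ty":-552.5,"tz":111.3,"hand":0}]' 40; python3 go.py -22 -275 120 0 seat
```

```text
[ 0.5971 -0.2149  0.12  ]
r [-0.    0.   46.64] t [-630.5 -552.5  111.3]  now [0.2774 0.5601 0.2313] seat-frame [-101.   559.6] q [-1.18  0.52 -0.04  1.6   0.02  1.02 -0.11] F [ 1.1 -0.5  0.7] w 0.0855 t 0.8schema error: expected keys rx, ry, rz, tx, ty, tz, hand
```

```bash
python3 -m creep '[{"rx":0,"ry":0,"rz":46.6,"tx":-630.5,"ty":-552.5,"tz":111.3,"hand":0},{"rx":0,"ry":0,"rz":46.6,"tx":-630.5,"ty":-552.5,"tz":111.3,"hand":0},{"rx":0,"ry":0,"rz":46.6,"tx":-630.5,"ty":-552.5,"tz":111.3,"hand":0},{"rx":0,"ry":0,"rz":46.6,"tx":-630.5,"ty":-552.5,"tz":111.3,"hand":0},{"rx":0,"ry":0,"rz":46.6,"tx":-630.5,"ty":-552.5,"tz":111.3,"hand":0},{"rx":0,"ry":0,"rz":46.6,"tx":-630.5,"ty":-552.5,"tz":111.3,"hand":0},{"rx":0,"ry":0,"rz":46.6,"tx":-630.5,"ty":-552.5,"tz":111.3,"hand":0},{"rx":0,"ry":0,"rz":46.6,"tx":-630.5,"ty":-552.5,"tz":111.3,"hand":0}]' 40; python3 go.py -22 -275 120 0 seat
```

```text
clock: 1.6
position: [0.4291, 0.1919, 0.1787]
tool_rot: [3.141, -0.0, 1.869]
force: [1.2, 0.3, 0.3]
grip_width: 0.0426
[ 0.5971 -0.2149  0.12  ]
r [ 0.04 -0.01  0.06] t [-438.2   41.2   58.6]  now [0.4291 0.1919 0.1787] seat-frame [-63.6 163.1] q [-0.72  0.36  0.22  2.06 -0.11  0.73 -0.13] F [1.2 0.3 0.3] w 0.0426 t 1.6
```

```bash
python3 -m creep '[{"rx":0,"ry":0,"rz":0,"tx":-438,"ty":41,"tz":58,"hand":0},{"rx":0,"ry":0,"rz":0,"tx":-438,"ty":41,"tz":58,"hand":0},{"rx":0,"ry":0,"rz":0,"tx":-438,"ty":41,"tz":58,"hand":0},{"rx":0,"ry":0,"rz":0,"tx":-438,"ty":41,"tz":58,"hand":0},{"rx":0,"ry":0,"rz":0,"tx":-438,"ty":41,"tz":58,"hand":0},{"rx":0,"ry":0,"rz":0,"tx":-438,"ty":41,"tz":58,"hand":0},{"rx":0,"ry":0,"rz":0,"tx":-438,"ty":41,"tz":58,"hand":0},{"rx":0,"ry":0,"rz":0,"tx":-438,"ty":41,"tz":58,"hand":0}]'; python3 go.py -22 -275 7 0 seat
```

```text
clock: 2.4
position: [0.5803, -0.1751, 0.1262]
tool_rot: [3.141, -0.0, 1.869]
force: [-1.0, 1.3, 0.5]
grip_width: 0.0427
[ 0.5971 -0.2149  0.007 ]
r [ 0.02 -0.01  0.04] t [-43.    4.4 119.2]  now [ 0.5803 -0.1751  0.1262] seat-frame [ -26.4 -232. ] q [ 0.04  0.63  0.22  1.75 -0.19  0.78  0.66] F [-1.   1.3  0.5] w 0.0427 t 2.4
```

```bash
python3 -m creep '[{"rx":0,"ry":0,"rz":0,"tx":-43,"ty":4.4,"tz":0,"hand":0},{"rx":0,"ry":0,"rz":0,"tx":-43,"ty":4.4,"tz":40,"hand":0},{"rx":0,"ry":0,"rz":0,"tx":-43,"ty":4.4,"tz":80,"hand":0},{"rx":0,"ry":0,"rz":0,"tx":-43,"ty":4.4,"tz":110,"hand":0},{"rx":0,"ry":0,"rz":0,"tx":-43,"ty":4.4,"tz":119,"hand":0},{"rx":0,"ry":0,"rz":0,"tx":-43,"ty":4.4,"tz":119,"hand":0}]'; python3 go.py -22 -258 7 0 seat; python3 - <<'E'
from h import *
for n in("scene","top"):
    p=viewer.grab_frame(n); im=p["pixels"]; 
    c=im[140:240,230:430] if n=="scene" else im[130:260,290:450]
    cv2.imwrite(f"pics/a_{n}.png",cv2.resize(c,None,fx=3.5,fy=3.5,interpolation=cv2.INTER_CUBIC))
E
```

```text
clock: 3.0
position: [0.5961, -0.2128, 0.0067]
tool_rot: [-3.14, -0.001, 1.868]
force: [1.1, -0.1, -0.1]
grip_width: 0.0425
[ 0.5922 -0.1986  0.007 ]
r [-0.08 -0.05  0.03] t [14.7  0.4 -0.3]  now [ 0.5961 -0.2128  0.0067] seat-frame [ -22.4 -272.7] q [ 0.14  0.84  0.17  1.71 -0.22  0.61  0.73] F [ 1.1 -0.1 -0.1] w 0.0425 t 3.0
```

View pics/a_scene.png

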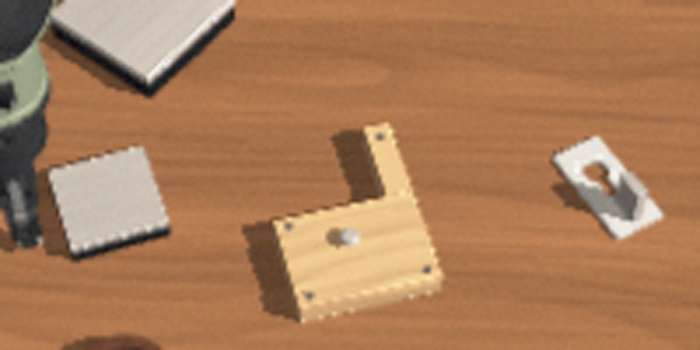

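View pics/a_top.png

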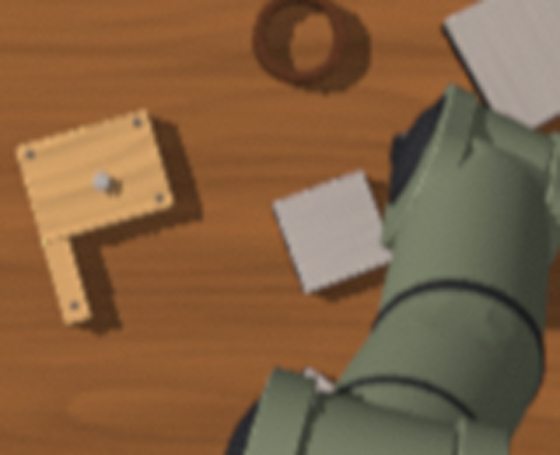

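```bash
python3 -m creep '[{"rx":0,"ry":0,"rz":0,"tx":8,"ty":0.4,"tz":0,"hand":0},{"rx":0,"ry":0,"rz":0,"tx":16,"ty":0.4,"tz":0,"hand":0},{"rx":0,"ry":0,"rz":0,"tx":24,"ty":0.4,"tz":0,"hand":0},{"rx":0,"ry":0,"rz":0,"tx":32,"ty":0.4,"tz":0,"hand":0},{"rx":0,"ry":0,"rz":0,"tx":41,"ty":0.4,"tz":0,"hand":0},{"rx":0,"ry":0,"rz":0,"tx":50,"ty":0.4,"tz":0,"hand":0},{"rx":0,"ry":0,"rz":0,"tx":60,"ty":0.4,"tz":0,"hand":0},{"rx":0,"ry":0,"rz":0,"tx":70,"ty":0.4,"tz":0,"hand":0}]'; python3 go.py -22 -66 7 0 seat
```

```text
clock: 3.9
position: [0.577, -0.1461, 0.0084]
tool_rot: [3.14, 0.002, 1.868]
force: [2.2, -6.7, 3.6]
grip_width: 0.0427
[ 0.536 -0.015  0.007]
r [0.11 0.12 0.02] t [137.3  -0.9   1.1]  now [ 0.577  -0.1461  0.0084] seat-frame [ -21.1 -203.3] q [ 0.03  0.8   0.17  1.82 -0.24  0.54  0.66] F [ 2.2 -6.7  3.6] w 0.0427 t 3.9
```

```bash
python3 -m creep '[{"rx":0,"ry":0,"rz":0,"tx":11,"ty":-0.5,"tz":1,"hand":0},{"rx":0,"ry":0,"rz":0,"tx":22,"ty":-0.9,"tz":1,"hand":0},{"rx":0,"ry":0,"rz":0,"tx":33,"ty":-0.9,"tz":1,"hand":0},{"rx":0,"ry":0,"rz":0,"tx":44,"ty":-0.9,"tz":1,"hand":0},{"rx":0,"ry":0,"rz":0,"tx":55,"ty":-0.9,"tz":1,"hand":0},{"rx":0,"ry":0,"rz":0,"tx":66,"ty":-0.9,"tz":1,"hand":0},{"rx":0,"ry":0,"rz":0,"tx":77,"ty":-0.9,"tz":1,"hand":0},{"rx":0,"ry":0,"rz":0,"tx":88,"ty":-0.9,"tz":1,"hand":0}]'; python3 go.py -22 -66 7 0 seat
python3 - <<'E'
from h import *
p=viewer.grab_frame("scene"); im=p["pixels"]; 
c=im[140:240,230:430]
cv2.imwrite(f"pics/b_scene.png",cv2.resize(c,None,fx=3.5,fy=3.5,interpolation=cv2.INTER_CUBIC))
E
```

```text
clock: 4.7
position: [0.5506, -0.0623, 0.0075]
tool_rot: [3.139, 0.002, 1.868]
force: [3.3, -8.2, 6.7]
grip_width: 0.0428
[ 0.536 -0.015  0.007]
r [0.14 0.12 0.  ] t [49.5 -0.2  0.4]  now [ 0.5506 -0.0623  0.0075] seat-frame [ -21.8 -115.5] q [-0.12  0.76  0.18  1.93 -0.27  0.47  0.55] F [ 3.3 -8.2  6.7] w 0.0428 t 4.7
```

View pics/b_scene.png

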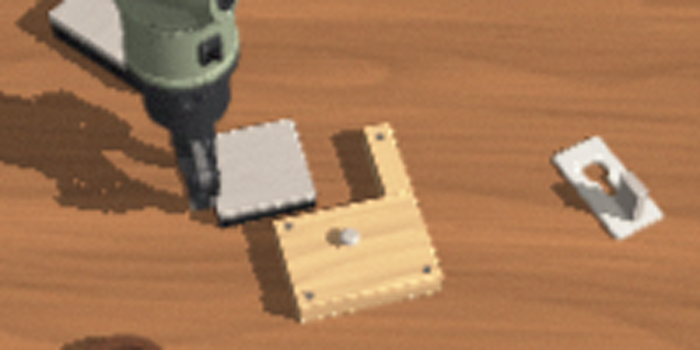

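```bash
python3 -m creep '[{"rx":0,"ry":0,"rz":0,"tx":10,"ty":0,"tz":0,"hand":0},{"rx":0,"ry":0,"rz":0,"tx":20,"ty":0,"tz":0,"hand":0},{"rx":0,"ry":0,"rz":0,"tx":30,"ty":0,"tz":0,"hand":0},{"rx":0,"ry":0,"rz":0,"tx":38,"ty":0,"tz":0,"hand":0},{"rx":0,"ry":0,"rz":0,"tx":43,"ty":0,"tz":0,"hand":0},{"rx":0,"ry":0,"rz":0,"tx":46,"ty":0,"tz":0,"hand":0},{"rx":0,"ry":0,"rz":0,"tx":46,"ty":0,"tz":0,"hand":0}]'; python3 go.py -22 -66 7 0 seat
cat > bl.py <<'E'
import sys
from fit import *
from go import w2s,SEAT
out=[]
off={"scene":[.0013,-.0018],"top":[-.0013,.0018]}
g=[float(a) for a in sys.argv[2:4]]
from go import s2w
for n in ("scene","top"):
    p=viewer.grab_frame(n)
    q0=[*(s2w([g[0]/1e3,g[1]/1e3])+off[n]),SEAT[2]]
    q,f=fit(q0,BLOCK,[(p,window(p,BLOCK,q0,4))])
    print(n,"block in seat mm",((w2s(q[:2]-off[n]))*1e3).round(1),"dyaw",round(q[2]-SEAT[2],3),round(f,1))
    win=(255,150,425,250) if n=="scene" else (230,140,410,250)
    draw(p,[xf(BLOCK,q)],4,win,f"pics/{sys.argv[1]}_{n}.png")
E
python3 bl.py c -22 -5
```

```text
clock: 5.45
position: [0.5367, -0.0179, 0.0071]
tool_rot: [3.14, 0.001, 1.869]
force: [2.3, -2.8, 1.9]
grip_width: 0.0426
[ 0.536 -0.015  0.007]
r [0.08 0.05 0.04] t [2.9 0.1 0.1]  now [ 0.5367 -0.0179  0.0071] seat-frame [-22.1 -68.9] q [-0.21  0.74  0.18  1.98 -0.29  0.44  0.48] F [ 2.3 -2.8  1.9] w 0.0426 t 5.45
scene block in seat mm [-17.4 -13.5] dyaw 0.009 811.8
top block in seat mm [-21.2 -13.7] dyaw -0.012 730.8
```

View pics/c_scene.png

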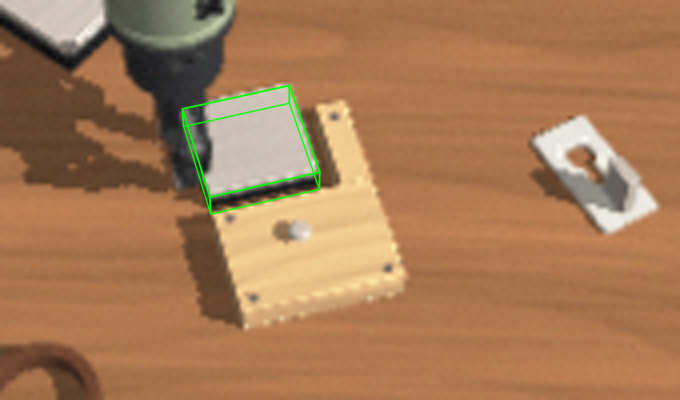

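```bash
python3 -m creep '[{"rx":0,"ry":0,"rz":0,"tx":5,"ty":0,"tz":0,"hand":0},{"rx":0,"ry":0,"rz":0,"tx":9,"ty":0,"tz":0,"hand":0},{"rx":0,"ry":0,"rz":0,"tx":11,"ty":0,"tz":0,"hand":0},{"rx":0,"ry":0,"rz":0,"tx":11,"ty":0,"tz":0,"hand":0}]'; python3 go.py -22 -110 7 0 seat
```

```text
clock: 5.95
position: [0.5333, -0.0077, 0.0067]
tool_rot: [3.141, 0.001, 1.868]
force: [1.8, -3.6, 4.4]
grip_width: 0.0429
[ 0.5489 -0.0571  0.007 ]
r [0.04 0.04 0.02] t [-51.8   0.4  -0.2]  now [ 0.5333 -0.0077  0.0067] seat-frame [-22.4 -58.2] q [-0.23  0.74  0.18  1.99 -0.29  0.44  0.47] F [ 1.8 -3.6  4.4] w 0.0429 t 5.95
```

```bash
python3 -m creep '[{"rx":0,"ry":0,"rz":0,"tx":-12,"ty":0,"tz":-5,"hand":0},{"rx":0,"ry":0,"rz":0,"tx":-12,"ty":0,"tz":-50,"hand":0},{"rx":0,"ry":0,"rz":8,"tx":-10,"ty":-20,"tz":-60,"hand":0},{"rx":0,"ry":0,"rz":16,"tx":10,"ty":-50,"tz":-60,"hand":0},{"rx":0,"ry":0,"rz":24,"tx":30,"ty":-80,"tz":-60,"hand":0},{"rx":0,"ry":0,"rz":32,"tx":50,"ty":-92,"tz":-60,"hand":0},{"rx":0,"ry":0,"rz":40,"tx":50,"ty":-92,"tz":-60,"hand":0},{"rx":0,"ry":0,"rz":48,"tx":50,"ty":-92,"tz":-60,"hand":0}]'; python3 go.py -110 -8 60 -90 seat
```

```text
clock: 6.75
position: [0.4301, 0.0136, 0.0668]
tool_rot: [-3.141, -0.001, 1.026]
force: [0.2, -0.6, -0.5]
grip_width: 0.0425
[0.4349 0.0147 0.06  ]
r [-5.000e-02 -3.000e-02  4.176e+01] t [3.4 3.5 6.8]  now [0.4301 0.0136 0.0668] seat-frame [-114.9   -7.6] q [-0.5   0.57  0.43  2.24 -0.56  0.44 -0.16] F [ 0.2 -0.6 -0.5] w 0.0425 t 6.75
```

```bash
python3 -m creep '[{"rx":0,"ry":0,"rz":8.4,"tx":0.5,"ty":1,"tz":0,"hand":0},{"rx":0,"ry":0,"rz":16.8,"tx":0.5,"ty":1,"tz":0,"hand":0},{"rx":0,"ry":0,"rz":25.2,"tx":0.5,"ty":1,"tz":15,"hand":0},{"rx":0,"ry":0,"rz":33.6,"tx":0.5,"ty":1,"tz":30,"hand":0},{"rx":0,"ry":0,"rz":41.8,"tx":0.5,"ty":1,"tz":48,"hand":0},{"rx":0,"ry":0,"rz":41.8,"tx":0.5,"ty":1,"tz":60,"hand":0},{"rx":0,"ry":0,"rz":41.8,"tx":0.5,"ty":1,"tz":60,"hand":0}]'; python3 go.py -78 -8 7 -90 seat;  python3 bl.py d -20 -3
```

```text
clock: 7.45
position: [0.4309, 0.0129, 0.0056]
tool_rot: [-3.141, 0.002, 0.301]
force: [-0.1, -0.1, 0.9]
grip_width: 0.0425
[0.4655 0.024  0.007 ]
r [-0.06  0.1   0.23] t [36.2 -0.4 -1.5]  now [0.4309 0.0129 0.0056] seat-frame [-114.2   -8.5] q [-0.49  0.72  0.43  2.25 -0.92  0.35 -0.54] F [-0.1 -0.1  0.9] w 0.0425 t 7.45
scene block in seat mm [-17.2  -3. ] dyaw -0.0 646.4
top block in seat mm [-19.2  -3.2] dyaw 0.002 829.2
```

View pics/d_scene.png

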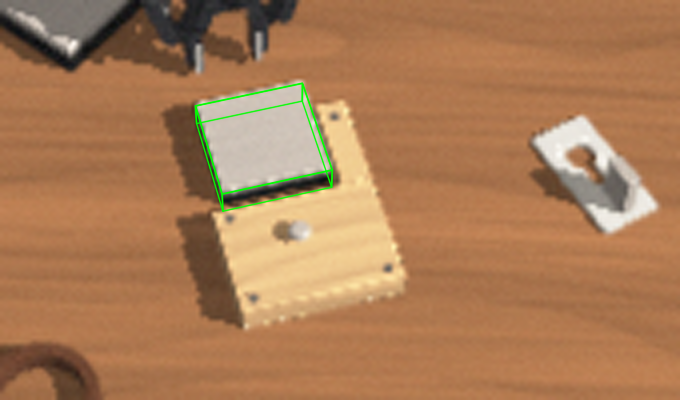

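```bash
python3 -m creep '[{"rx":0,"ry":0,"rz":0.2,"tx":15,"ty":-0.4,"tz":-1.5,"hand":0},{"rx":0,"ry":0,"rz":0.2,"tx":28,"ty":-0.4,"tz":-1.5,"hand":0},{"rx":0,"ry":0,"rz":0.2,"tx":36,"ty":-0.4,"tz":-1.5,"hand":0},{"rx":0,"ry":0,"rz":0.2,"tx":43,"ty":-0.4,"tz":-1.5,"hand":0},{"rx":0,"ry":0,"rz":0.2,"tx":49,"ty":-0.4,"tz":-1.5,"hand":0},{"rx":0,"ry":0,"rz":0.2,"tx":54,"ty":-0.4,"tz":-1.5,"hand":0},{"rx":0,"ry":0,"rz":0.2,"tx":54,"ty":-0.4,"tz":-1.5,"hand":0}]'; python3 go.py -56 -8 7 -90 seat
```

```text
clock: 8.25
position: [0.4827, 0.0296, 0.0081]
tool_rot: [-3.141, 0.001, 0.298]
force: [-1.6, -0.1, 0.6]
grip_width: 0.0423
[0.4865 0.0305 0.007 ]
r [-0.02  0.04  0.06] t [3.9 0.3 1.1]  now [0.4827 0.0296 0.0081] seat-frame [-59.9  -7.7] q [-0.56  0.77  0.51  2.12 -0.87  0.47 -0.63] F [-1.6 -0.1  0.6] w 0.0423 t 8.25
```

```bash
python3 -m creep '[{"rx":0,"ry":0,"rz":0,"tx":1.5,"ty":0,"tz":0,"hand":0},{"rx":0,"ry":0,"rz":0,"tx":3,"ty":0,"tz":0,"hand":0},{"rx":0,"ry":0,"rz":0,"tx":3,"ty":0,"tz":0,"hand":0}]'; python3 go.py -56 -8 7 -90 seat; python3 bl.py e -1 -3
```

```text
clock: 8.55
position: [0.4849, 0.0302, 0.008]
tool_rot: [-3.141, 0.001, 0.298]
force: [-7.5, -1.6, 4.9]
grip_width: 0.0426
[0.4865 0.0305 0.007 ]
r [-0.03  0.08  0.03] t [1.6 0.2 1. ]  now [0.4849 0.0302 0.008 ] seat-frame [-57.6  -7.8] q [-0.56  0.78  0.52  2.12 -0.87  0.47 -0.63] F [-7.5 -1.6  4.9] w 0.0426 t 8.55
scene block in seat mm [-0.7 -2.9] dyaw 0.005 768.6
top block in seat mm [-35.9 -21.2] dyaw -0.304 793.0
```

View pics/e_scene.png

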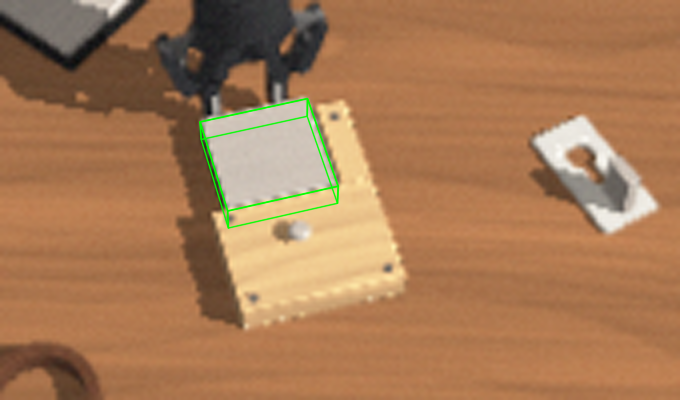

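```bash
python3 -m creep '[{"rx":0,"ry":0,"rz":0,"tx":1.5,"ty":0,"tz":0,"hand":0},{"rx":0,"ry":0,"rz":0,"tx":1.5,"ty":0,"tz":0,"hand":0}]'; python3 -m creep '[{"rx":0,"ry":0,"rz":0,"tx":1.5,"ty":0,"tz":0,"hand":0},{"rx":0,"ry":0,"rz":0,"tx":1.5,"ty":0,"tz":0,"hand":0}]'; python3 go.py -56 -8 7 -90 seat
```

```text
clock: 8.85
position: [0.4863, 0.0307, 0.008]
tool_rot: [-3.141, 0.001, 0.298]
force: [-6.2, -2.0, 3.8]
grip_width: 0.0428
clock: 9.05
position: [0.4869, 0.0308, 0.0079]
tool_rot: [-3.141, 0.003, 0.297]
force: [-11.0, -2.8, 7.7]
grip_width: 0.043
[0.4865 0.0305 0.007 ]
r [-0.06  0.16  0.01] t [-0.5  0.3  0.9]  now [0.4869 0.0308 0.0079] seat-frame [-55.5  -7.7] q [-0.56  0.78  0.52  2.11 -0.87  0.48 -0.64] F [-11.   -2.8   7.7] w 0.043 t 9.05
```

Second step moved only 0.6 mm with force rising, so contact with the rail is near. One more step.

```bash
python3 -m creep '[{"rx":0,"ry":0,"rz":0,"tx":1.5,"ty":0,"tz":0,"hand":0},{"rx":0,"ry":0,"rz":0,"tx":1.5,"ty":0,"tz":0,"hand":0}]'; python3 go.py -110 -8 7 -90 seat
```

```text
clock: 9.25
position: [0.4869, 0.0309, 0.0078]
tool_rot: [-3.14, 0.005, 0.297]
force: [-19.3, -4.7, 14.2]
grip_width: 0.0426
[0.4349 0.0147 0.007 ]
r [-0.09  0.3  -0.01] t [-54.5   0.3   1.1]  now [0.4869 0.0309 0.0078] seat-frame [-55.5  -7.7] q [-0.56  0.78  0.52  2.11 -0.87  0.48 -0.64] F [-19.3  -4.7  14.2] w 0.0426 t 9.25
```

```bash
python3 -m creep '[{"rx":0,"ry":0,"rz":0,"tx":-15,"ty":0,"tz":0,"hand":0},{"rx":0,"ry":0,"rz":0,"tx":-15,"ty":0,"tz":-50,"hand":0.5},{"rx":0,"ry":0,"rz":0,"tx":0,"ty":40,"tz":-60,"hand":1},{"rx":0,"ry":0,"rz":0,"tx":30,"ty":80,"tz":-60,"hand":1},{"rx":0,"ry":0,"rz":0,"tx":53,"ty":93,"tz":-60,"hand":1},{"rx":0,"ry":0,"rz":0,"tx":53,"ty":93,"tz":-30,"hand":1},{"rx":0,"ry":0,"rz":0,"tx":53,"ty":93,"tz":0,"hand":1},{"rx":0,"ry":0,"rz":0,"tx":53,"ty":93,"tz":0,"hand":1}]'; python3 go.py 0 -62 7 -90 seat;  python3 bl.py f 0 -3
```

```text
clock: 10.05
position: [0.5664, -0.0416, 0.0054]
tool_rot: [-3.14, 0.004, 0.297]
force: [-0.1, 0.3, 1.6]
grip_width: -0.0003
[ 0.5558 -0.0048  0.007 ]
r [-0.08  0.22  0.02] t [  0.7 -38.3  -1.5]  now [ 0.5664 -0.0416  0.0054] seat-frame [  -0.7 -100.2] q [-0.42  0.87  0.57  1.9  -0.8   0.62 -0.6 ] F [-0.1  0.3  1.6] w -0.0003 t 10.05
scene block in seat mm [ 3.  -3.3] dyaw -0.0 720.3
top block in seat mm [43.2 16.3] dyaw -0.266 513.2
```

View pics/f_scene.png

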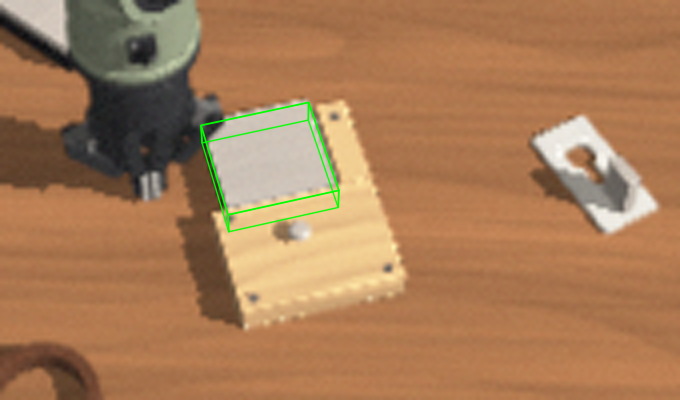

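```bash
python3 -m creep '[{"rx":0,"ry":0,"rz":0,"tx":0,"ty":-10,"tz":-1.5,"hand":1},{"rx":0,"ry":0,"rz":0,"tx":0,"ty":-20,"tz":-1.5,"hand":1},{"rx":0,"ry":0,"rz":0,"tx":0,"ty":-27,"tz":-1.5,"hand":1},{"rx":0,"ry":0,"rz":0,"tx":0,"ty":-33,"tz":-1.5,"hand":1},{"rx":0,"ry":0,"rz":0,"tx":0,"ty":-36,"tz":-1.5,"hand":1},{"rx":0,"ry":0,"rz":0,"tx":0,"ty":-36,"tz":-1.5,"hand":1}]'; python3 -m creep '[{"rx":0,"ry":0,"rz":0,"tx":0,"ty":-1.5,"tz":0,"hand":1},{"rx":0,"ry":0,"rz":0,"tx":0,"ty":-3,"tz":0,"hand":1},{"rx":0,"ry":0,"rz":0,"tx":0,"ty":-3,"tz":0,"hand":1}]';python3 go.py 0 -62 7 -90 seat;  python3 bl.py g 0 -3
```

```text
clock: 10.75
position: [0.5575, -0.0066, 0.0094]
tool_rot: [-3.141, -0.0, 0.298]
force: [0.1, -0.4, 0.7]
grip_width: -0.0
clock: 11.05
position: [0.5566, -0.0043, 0.0093]
tool_rot: [-3.142, 0.0, 0.297]
force: [-0.1, 0.6, 0.4]
grip_width: 0.0004
[ 0.5558 -0.0048  0.007 ]
r [-0.    0.    0.03] t [-0.9  0.2  2.3]  now [ 0.5566 -0.0043  0.0093] seat-frame [  0.9 -61.8] q [-0.49  0.85  0.58  1.94 -0.81  0.6  -0.65] F [-0.1  0.6  0.4] w 0.0004 t 11.05
scene block in seat mm [29.4 11.2] dyaw -0.497 915.5
top block in seat mm [61.9 45.9] dyaw -1.009 472.2
```

View pics/g_scene.png

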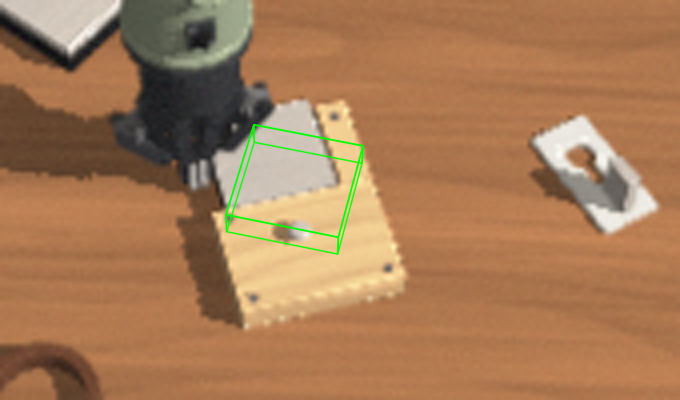

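```bash
python3 -m creep '[{"rx":0,"ry":0,"rz":0,"tx":-0.5,"ty":-1.5,"tz":1,"hand":1},{"rx":0,"ry":0,"rz":0,"tx":-0.5,"ty":-3,"tz":1,"hand":1},{"rx":0,"ry":0,"rz":0,"tx":-0.5,"ty":-4.5,"tz":1,"hand":1},{"rx":0,"ry":0,"rz":0,"tx":-0.5,"ty":-4.5,"tz":1,"hand":1}]'; python3 -m creep '[{"rx":0,"ry":0,"rz":0,"tx":0,"ty":-1.5,"tz":0,"hand":1},{"rx":0,"ry":0,"rz":0,"tx":0,"ty":-1.5,"tz":0,"hand":1}]';python3 go.py 0 -62 7 -90 seat
```

```text
clock: 11.55
position: [0.5551, -0.0009, 0.0085]
tool_rot: [3.14, -0.0, 0.297]
force: [1.2, -3.9, 0.8]
grip_width: 0.0001
clock: 11.75
position: [0.5548, -0.0007, 0.0086]
tool_rot: [3.139, -0.0, 0.296]
force: [1.6, -12.2, 0.4]
grip_width: -0.0001
[ 0.5558 -0.0048  0.007 ]
r [ 0.18 -0.03 -0.05] t [-0.2  4.2  1.6]  now [ 0.5548 -0.0007  0.0086] seat-frame [  0.2 -57.8] q [-0.5   0.85  0.58  1.94 -0.82  0.59 -0.65] F [  1.6 -12.2   0.4] w -0.0001 t 11.75
```

```bash
python3 -m creep '[{"rx":0,"ry":0,"rz":0,"tx":0,"ty":-1.5,"tz":0,"hand":1},{"rx":0,"ry":0,"rz":0,"tx":0,"ty":-1.5,"tz":0,"hand":1}]';python3 -m creep '[{"rx":0,"ry":0,"rz":0,"tx":0,"ty":-1.5,"tz":0,"hand":1},{"rx":0,"ry":0,"rz":0,"tx":0,"ty":-1.5,"tz":0,"hand":1}]';python3 go.py 0 -62 7 -90 seat
```

```text
clock: 11.95
position: [0.5547, -0.0005, 0.0087]
tool_rot: [3.137, -0.001, 0.295]
force: [3.6, -17.0, -2.8]
grip_width: 0.0001
clock: 12.15
position: [0.5547, -0.0004, 0.0088]
tool_rot: [3.135, -0.002, 0.294]
force: [5.6, -24.4, -2.2]
grip_width: -0.0002
[ 0.5558 -0.0048  0.007 ]
r [ 0.4  -0.09 -0.16] t [-0.1  4.5  1.9]  now [ 5.547e-01 -4.000e-04  8.800e-03] seat-frame [  0.1 -57.5] q [-0.51  0.85  0.58  1.95 -0.82  0.59 -0.65] F [  5.6 -24.4  -2.2] w -0.0002 t 12.15
```

```bash
python3 -m creep '[{"rx":0,"ry":0,"rz":0,"tx":0,"ty":20,"tz":0,"hand":1},{"rx":0,"ry":0,"rz":0,"tx":0,"ty":30,"tz":-50,"hand":0},{"rx":0,"ry":0,"rz":0,"tx":-30,"ty":30,"tz":-100,"hand":-1},{"rx":0,"ry":0,"rz":0,"tx":-60,"ty":-20,"tz":-120,"hand":-1},{"rx":0,"ry":0,"rz":0,"tx":-60,"ty":-70,"tz":-120,"hand":-1},{"rx":0,"ry":0,"rz":0,"tx":-50,"ty":-120,"tz":-120,"hand":-1},{"rx":0,"ry":0,"rz":0,"tx":-40,"ty":-170,"tz":-120,"hand":-1},{"rx":0,"ry":0,"rz":0,"tx":-30,"ty":-220,"tz":-120,"hand":-1}]'; python3 go.py 0.5607 .3297 0.06 -57.6;  python3 bl.py i 0 0
```

```text
clock: 12.95
position: [0.4612, 0.1922, 0.1286]
tool_rot: [-3.141, -0.0, 0.298]
force: [0.7, -0.7, 0.3]
grip_width: 0.0855
[0.5607 0.3297 0.06  ]
r [ -0.04  -0.02 -15.34] t [ 135.5 -102.2   68.7]  now [0.4612 0.1922 0.1286] seat-frame [-32.9 154. ] q [-1.09  0.63  0.81  2.05 -0.68  0.75 -1.12] F [ 0.7 -0.7  0.3] w 0.0855 t 12.95
scene block in seat mm [1.8 4.3] dyaw 0.003 653.7
top block in seat mm [0.9 0.1] dyaw 0.002 726.8
```

View pics/i_scene.png

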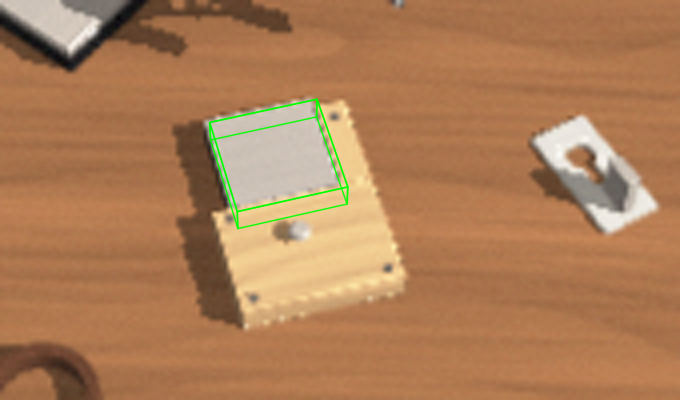

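View pics/i_top.png

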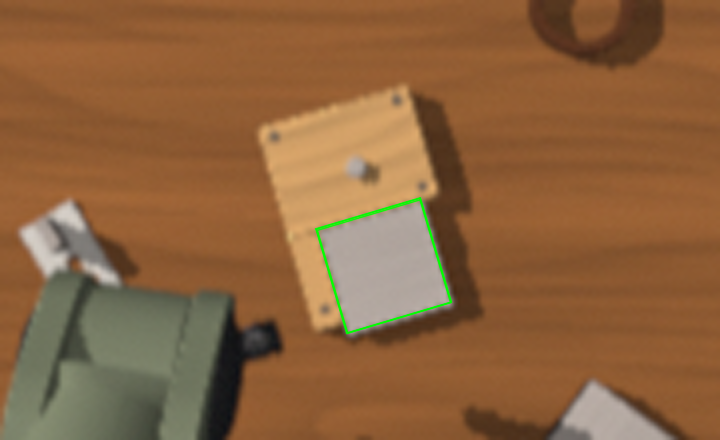

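```bash
python3 -m creep '[{"rx":0,"ry":0,"rz":-8,"tx":40,"ty":-30,"tz":0,"hand":-1},{"rx":0,"ry":0,"rz":-15.3,"tx":80,"ty":-60,"tz":10,"hand":-1},{"rx":0,"ry":0,"rz":-15.3,"tx":115,"ty":-88,"tz":25,"hand":-1},{"rx":0,"ry":0,"rz":-15.3,"tx":135.5,"ty":-102.2,"tz":39,"hand":-1},{"rx":0,"ry":0,"rz":-15.3,"tx":135.5,"ty":-102.2,"tz":39,"hand":-1},{"rx":0,"ry":0,"rz":-15.3,"tx":135.5,"ty":-102.2,"tz":39,"hand":-1}]'; python3 go.py 0.5607 .3297 0.012 -57.6
python3 - <<'E'
from h import *
for n in("scene","top"):
    p=viewer.grab_frame(n); im=p["pixels"]; u=proj(p,[.5607,.3297,.03])[0].astype(int);print(u)
    c=im[u[1]-50:u[1]+50,u[0]-60:u[0]+60]
    cv2.imwrite(f"pics/j_{n}.png",cv2.resize(c,None,fx=5,fy=5,interpolation=cv2.INTER_CUBIC))
E
```

```text
clock: 13.65
position: [0.5614, 0.3265, 0.0887]
tool_rot: [3.141, 0.001, 0.564]
force: [-0.2, -0.6, 0.5]
grip_width: 0.085
[0.5607 0.3297 0.012 ]
r [ 0.03  0.08 -0.06] t [ 1.2 -3.1 76.7]  now [0.5614 0.3265 0.0887] seat-frame [102.2 253.2] q [-1.03  0.85  0.68  1.66 -0.67  0.88 -1.08] F [-0.2 -0.6  0.5] w 0.085 t 13.65
[410 194]
[242 197]
```

View pics/j_scene.png

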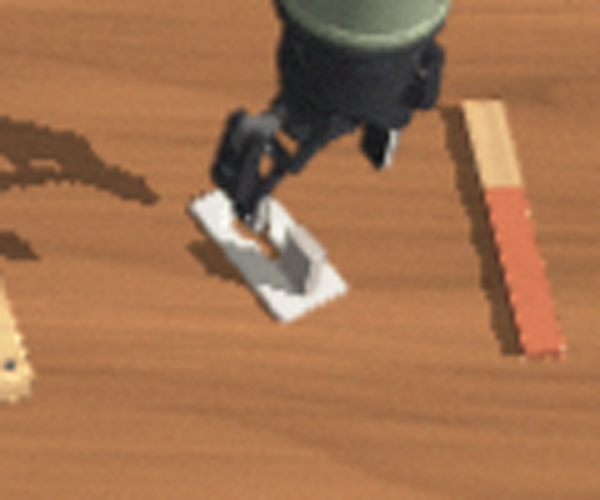

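```bash
python3 -m creep '[{"rx":0,"ry":0,"rz":0,"tx":1.2,"ty":-3.1,"tz":0,"hand":-1},{"rx":0,"ry":0,"rz":0,"tx":1.2,"ty":-3.1,"tz":30,"hand":-1},{"rx":0,"ry":0,"rz":0,"tx":1.2,"ty":-3.1,"tz":55,"hand":-1},{"rx":0,"ry":0,"rz":0,"tx":1.2,"ty":-3.1,"tz":72,"hand":-1},{"rx":0,"ry":0,"rz":0,"tx":1.2,"ty":-3.1,"tz":76.5,"hand":-1},{"rx":0,"ry":0,"rz":0,"tx":1.2,"ty":-3.1,"tz":76.5,"hand":-1}]' 30; python3 go.py 0.5607 .3297 0.012 -57.6
python3 - <<'E'
from h import *
for n in("scene",):
    p=viewer.grab_frame(n); im=p["pixels"]; u=proj(p,[.5607,.3297,.03])[0].astype(int);print(u)
    c=im[u[1]-50:u[1]+50,u[0]-60:u[0]+60]
    cv2.imwrite(f"pics/k_{n}.png",cv2.resize(c,None,fx=5,fy=5,interpolation=cv2.INTER_CUBIC))
E
```

```text
clock: 14.35
position: [0.561, 0.3304, 0.013]
tool_rot: [3.141, 0.0, 0.564]
force: [-0.0, -0.5, 0.4]
grip_width: 0.0855
[0.5607 0.3297 0.012 ]
r [ 0.01  0.01 -0.06] t [-0.6  0.4  1. ]  now [0.561  0.3304 0.013 ] seat-frame [103. 257.] q [-1.    0.95  0.61  1.67 -0.74  0.76 -1.03] F [-0.  -0.5  0.4] w 0.0855 t 14.35
[410 194]
```

View pics/k_scene.png

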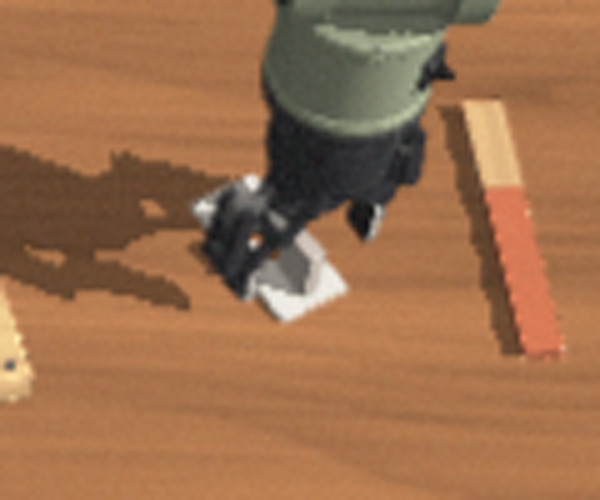

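Fingers straddle the rib (about pixel (300,265) in the crop). Closing.

```bash
python3 -m creep '[{"rx":0,"ry":0,"rz":0,"tx":0,"ty":0,"tz":1,"hand":0},{"rx":0,"ry":0,"rz":0,"tx":0,"ty":0,"tz":1,"hand":0.5},{"rx":0,"ry":0,"rz":0,"tx":0,"ty":0,"tz":1,"hand":1},{"rx":0,"ry":0,"rz":0,"tx":0,"ty":0,"tz":1,"hand":1},{"rx":0,"ry":0,"rz":0,"tx":0,"ty":0,"tz":1,"hand":1},{"rx":0,"ry":0,"rz":0,"tx":0,"ty":0,"tz":1,"hand":1}]' 60; python3 go.py 0.5607 .3297 0.062 -57.6
```

```text
clock: 15.0
position: [0.561, 0.3307, 0.0121]
tool_rot: [-3.142, -0.0, 0.565]
force: [-1.0, 0.5, 4.0]
grip_width: 0.0113
[0.5607 0.3297 0.062 ]
r [-0.   -0.02 -0.05] t [ -0.8   0.7 -49.9]  now [0.561  0.3307 0.0121] seat-frame [103.1 257.3] q [-1.    0.95  0.61  1.67 -0.74  0.76 -1.03] F [-1.   0.5  4. ] w 0.0113 t 15.0
```

```bash
python3 -m creep '[{"rx":0,"ry":0,"rz":0,"tx":0,"ty":0,"tz":-20,"hand":1},{"rx":0,"ry":0,"rz":0,"tx":0,"ty":0,"tz":-50,"hand":1},{"rx":0,"ry":0,"rz":0,"tx":0,"ty":0,"tz":-80,"hand":1},{"rx":0,"ry":0,"rz":0,"tx":0,"ty":0,"tz":-83,"hand":1},{"rx":0,"ry":0,"rz":0,"tx":0,"ty":0,"tz":-83,"hand":1}]'; python3 go.py 135 0 95 -90 seat
```

```text
clock: 15.5
position: [0.561, 0.3309, 0.0952]
tool_rot: [-3.141, -0.001, 0.565]
force: [-0.3, -0.5, -2.3]
grip_width: 0.0113
[0.6668 0.094  0.095 ]
r [-0.03 -0.05 15.35] t [-3.750e+01  2.568e+02  1.000e-01]  now [0.561  0.3309 0.0952] seat-frame [103.2 257.5] q [-1.04  0.85  0.69  1.66 -0.67  0.89 -1.09] F [-0.3 -0.5 -2.3] w 0.0113 t 15.5
```

```bash
python3 -m creep '[{"rx":0,"ry":0,"rz":4,"tx":-6,"ty":35,"tz":0,"hand":1},{"rx":0,"ry":0,"rz":8,"tx":-13,"ty":80,"tz":0,"hand":1},{"rx":0,"ry":0,"rz":12,"tx":-20,"ty":125,"tz":0,"hand":1},{"rx":0,"ry":0,"rz":15.3,"tx":-27,"ty":170,"tz":0,"hand":1},{"rx":0,"ry":0,"rz":15.3,"tx":-33,"ty":210,"tz":0,"hand":1},{"rx":0,"ry":0,"rz":15.3,"tx":-37.5,"ty":245,"tz":0,"hand":1},{"rx":0,"ry":0,"rz":15.3,"tx":-37.5,"ty":256.8,"tz":0,"hand":1},{"rx":0,"ry":0,"rz":15.3,"tx":-37.5,"ty":256.8,"tz":0,"hand":1}]'; python3 go.py 135 0 60 -90 seat
```

```text
clock: 16.3
position: [0.6667, 0.0914, 0.0936]
tool_rot: [3.141, 0.001, 0.295]
force: [-0.2, 0.3, -2.0]
grip_width: 0.0111
[0.6668 0.094  0.06  ]
r [ 0.04  0.09 -0.13] t [ 0.9 -2.5 33.6]  now [0.6667 0.0914 0.0936] seat-frame [134.1  -2.5] q [-0.65  0.89  0.73  1.59 -0.7   0.93 -0.95] F [-0.2  0.3 -2. ] w 0.0111 t 16.3
```

```bash
python3 -m creep '[{"rx":0,"ry":0,"rz":0,"tx":0.9,"ty":-1.5,"tz":15,"hand":1},{"rx":0,"ry":0,"rz":0,"tx":0.9,"ty":-1.5,"tz":33,"hand":1},{"rx":0,"ry":0,"rz":0,"tx":0.9,"ty":-1.5,"tz":33,"hand":1},{"rx":0,"ry":0,"rz":0,"tx":0.9,"ty":-1.5,"tz":33,"hand":1}]'; python3 go.py 135 0 60 -90 seat
cat > pl.py <<'E'
import sys,pickle
from fit import *
from go import w2s,s2w,SEAT
off={"scene":np.array([.0013,-.0018]),"top":np.array([-.0013,.0018])}
s=bot.observe(); z=s["position"][2]-.012
print("tcp seat",(w2s(s["position"])*1e3).round(1),"z",z.round(4))
P={}
for n in ("scene","top"):
    p=viewer.grab_frame(n);P[n]=p
    q0=[*(np.array(s["position"][:2])+off[n]),SEAT[2]]
    q,f=fit(q0,PLATE,[(p,window(p,xf(PLATE,[0,0,0,z]),q0,3))],z=z)
    print(n,"grip in seat mm",((w2s(q[:2]-off[n]))*1e3).round(1),"dyaw",round(q[2]-SEAT[2],3),round(f,1))
    u=proj(p,[*s2w([.085,0]),.03])[0].astype(int)
    st=[np.array([[*(s2w([.085+.009*np.cos(a),.009*np.sin(a)])+off[n]),.038] for a in np.linspace(0,6.28,24)])]
    exp=xf(PLATE,[*(np.array(s["position"][:2])+off[n]),SEAT[2],z])
    draw(p,[exp,st],6,(u[0]-50,u[1]-45,u[0]+60,u[1]+45),f"pics/{sys.argv[1]}_{n}.png")
pickle.dump(P,open(f"P_{sys.argv[1]}.pkl","wb"))
E
python3 pl.py l
```

```text
clock: 16.7
position: [0.6664, 0.096, 0.0609]
tool_rot: [-3.142, 0.002, 0.299]
force: [0.9, 0.2, -2.3]
grip_width: 0.0111
[0.6668 0.094  0.06  ]
r [-0.    0.09  0.09] t [-0.2  2.   0.9]  now [0.6664 0.096  0.0609] seat-frame [135.2   2. ] q [-0.64  0.93  0.69  1.6  -0.73  0.89 -0.94] F [ 0.9  0.2 -2.3] w 0.0111 t 16.7
tcp seat [135.2   2. ] z 0.0489
scene grip in seat mm [94.8 23.6] dyaw 0.112 931.3
top grip in seat mm [108.9   8.6] dyaw -0.757 567.2
```

View pics/l_scene.png

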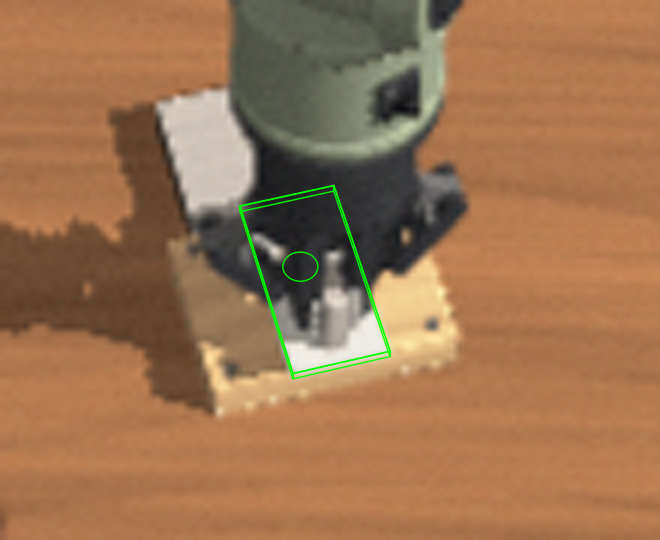

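View pics/l_top.png

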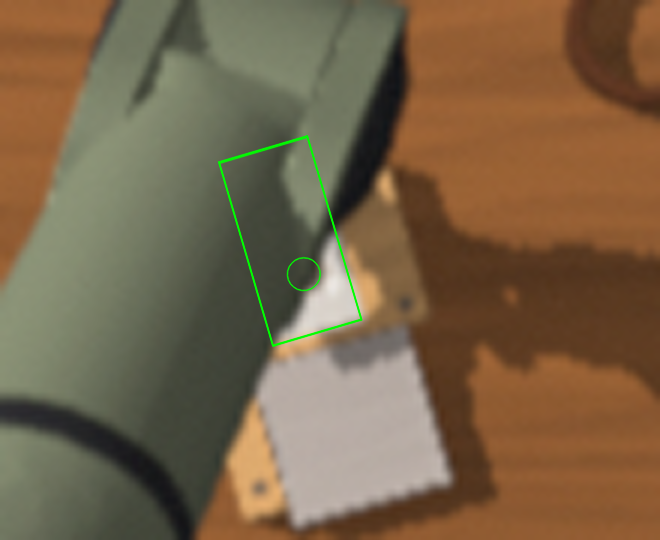

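```bash
python3 - <<'E'
from fit import *
from go import *
import pickle; P=pickle.load(open("P0.pkl","rb"))
off={"scene":np.array([.0013,-.0018]),"top":np.array([-.0013,.0018])}
ims=[]
for n,p in P.items():
    def circ(r,z): return np.array([[*(s2w([.085+r*np.cos(a),r*np.sin(a)])+off[n]),z] for a in np.linspace(0,6.28,32)])
    G=[circ(.009,.038),circ(.009,.033),xf(FIX,[*(SEAT[:2]+off[n]),SEAT[2]])[0]]
    u=proj(p,circ(.009,.036)).mean(0).astype(int)
    draw(p,[G],12,(u[0]-30,u[1]-22,u[0]+30,u[1]+22),f"pics/st_{n}.png")
E
```

```text
(no output)
```

View pics/st_scene.png

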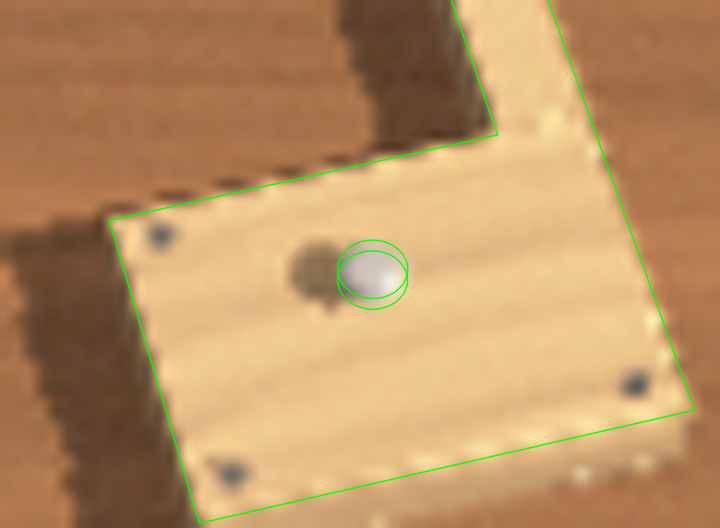

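View pics/st_top.png

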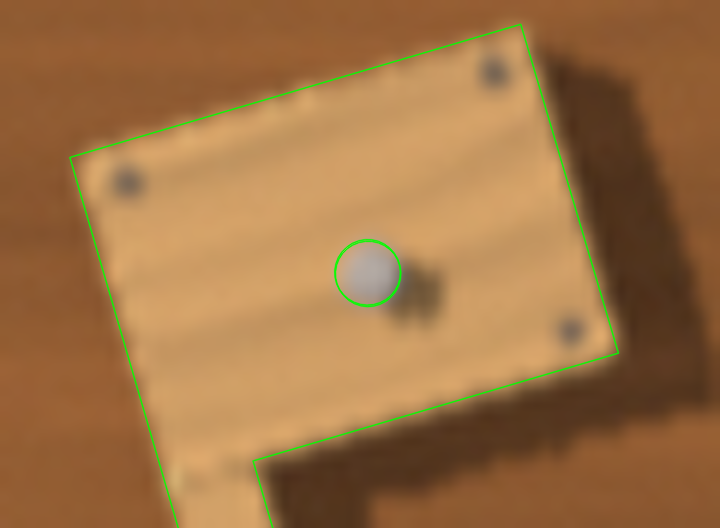

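```bash
python3 -m creep '[{"rx":0,"ry":0,"rz":0.1,"tx":-0.2,"ty":2,"tz":0,"hand":1},{"rx":0,"ry":0,"rz":0.1,"tx":-0.2,"ty":2,"tz":4,"hand":1},{"rx":0,"ry":0,"rz":0.1,"tx":-0.2,"ty":2,"tz":7,"hand":1},{"rx":0,"ry":0,"rz":0.1,"tx":-0.2,"ty":2,"tz":7,"hand":1}]'; python3 go.py 135 0 38 -90 seat
```

```text
clock: 17.2
position: [0.6672, 0.0934, 0.0544]
tool_rot: [-3.141, 0.001, 0.296]
force: [-0.8, 1.0, -2.2]
grip_width: 0.0112
[0.6668 0.094  0.038 ]
r [-0.01  0.04 -0.06] t [-0.2 -0.7 16.4]  now [0.6672 0.0934 0.0544] seat-frame [135.2  -0.7] q [-0.63  0.94  0.69  1.6  -0.73  0.87 -0.93] F [-0.8  1.  -2.2] w 0.0112 t 17.2
```

```bash
python3 -m creep '[{"rx":0,"ry":0,"rz":0,"tx":-0.1,"ty":-0.4,"tz":3,"hand":1},{"rx":0,"ry":0,"rz":0,"tx":-0.1,"ty":-0.4,"tz":6,"hand":1},{"rx":0,"ry":0,"rz":0,"tx":-0.1,"ty":-0.4,"tz":9,"hand":1},{"rx":0,"ry":0,"rz":0,"tx":-0.1,"ty":-0.4,"tz":11,"hand":1},{"rx":0,"ry":0,"rz":0,"tx":-0.1,"ty":-0.4,"tz":11,"hand":1}]'; python3 go.py 135 0 38 -90 seat
```

```text
clock: 17.7
position: [0.6671, 0.0936, 0.0435]
tool_rot: [3.142, 0.0, 0.296]
force: [-0.2, 0.1, -1.9]
grip_width: 0.0111
[0.6668 0.094  0.038 ]
r [ 0.    0.02 -0.06] t [-0.2 -0.5  5.5]  now [0.6671 0.0936 0.0435] seat-frame [135.2  -0.5] q [-0.63  0.95  0.68  1.6  -0.74  0.86 -0.92] F [-0.2  0.1 -1.9] w 0.0111 t 17.7
```

```bash
python3 -m creep '[{"rx":0,"ry":0,"rz":0,"tx":0,"ty":0,"tz":2,"hand":1},{"rx":0,"ry":0,"rz":0,"tx":0,"ty":0,"tz":4,"hand":1},{"rx":0,"ry":0,"rz":0,"tx":0,"ty":0,"tz":5.5,"hand":1},{"rx":0,"ry":0,"rz":0,"tx":0,"ty":0,"tz":5.5,"hand":1},{"rx":0,"ry":0,"rz":0,"tx":0,"ty":0,"tz":5.5,"hand":1}]'; python3 go.py 135 0 38 -90 seat; python3 pl.py m
```

```text
clock: 18.2
position: [0.6673, 0.0937, 0.0383]
tool_rot: [3.142, 0.0, 0.296]
force: [-0.1, -0.2, -1.6]
grip_width: 0.0108
[0.6668 0.094  0.038 ]
r [ 0.    0.   -0.06] t [-0.4 -0.4  0.3]  now [0.6673 0.0937 0.0383] seat-frame [135.4  -0.4] q [-0.62  0.96  0.67  1.61 -0.75  0.85 -0.92] F [-0.1 -0.2 -1.6] w 0.0108 t 18.2
tcp seat [135.4  -0.4] z 0.0263
scene grip in seat mm [94.1 23.3] dyaw 0.163 931.2
top grip in seat mm [123.7  22.5] dyaw -0.262 656.9
```

View pics/m_scene.png

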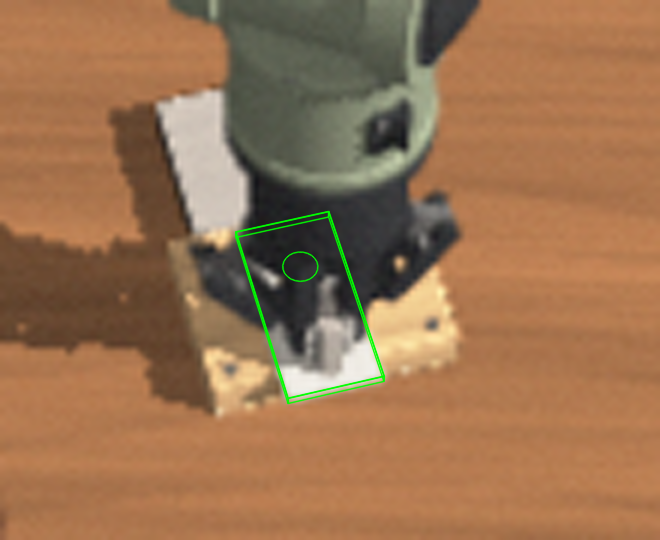

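View pics/m_top.png

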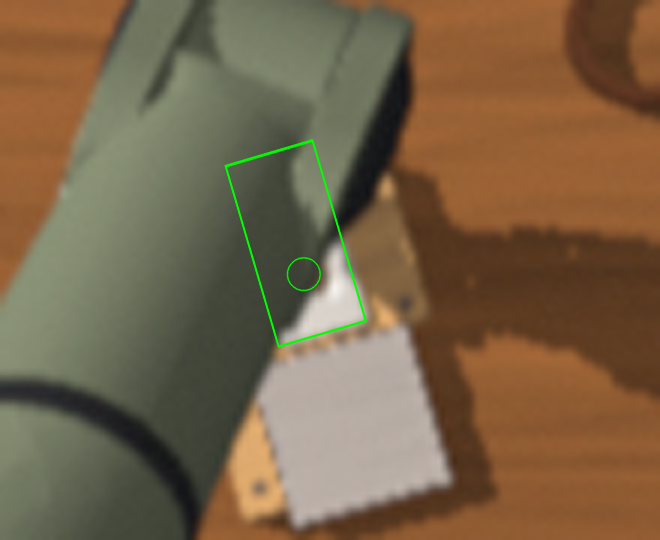

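```bash
python3 -m creep '[{"rx":0,"ry":0,"rz":0,"tx":-0.2,"ty":-0.2,"tz":0.8,"hand":1},{"rx":0,"ry":0,"rz":0,"tx":-0.2,"ty":-0.2,"tz":0.8,"hand":1},{"rx":0,"ry":0,"rz":0,"tx":-0.2,"ty":-0.2,"tz":0.8,"hand":1}]'; python3 go.py 111 0 38 -90 seat
```

```text
clock: 18.6
position: [0.6672, 0.0937, 0.0381]
tool_rot: [3.142, -0.001, 0.296]
force: [-1.7, 0.4, 6.1]
grip_width: 0.0112
[0.6438 0.087  0.038 ]
r [ 0.   -0.03 -0.07] t [-24.3  -0.4   0. ]  now [0.6672 0.0937 0.0381] seat-frame [135.3  -0.4] q [-0.62  0.96  0.67  1.61 -0.75  0.85 -0.92] F [-1.7  0.4  6.1] w 0.0112 t 18.6
```

```bash
python3 -m creep '[{"rx":0,"ry":0,"rz":0,"tx":-2,"ty":-0.3,"tz":-0.3,"hand":1},{"rx":0,"ry":0,"rz":0,"tx":-5,"ty":-0.3,"tz":-0.3,"hand":1},{"rx":0,"ry":0,"rz":0,"tx":-8,"ty":-0.3,"tz":-0.3,"hand":1},{"rx":0,"ry":0,"rz":0,"tx":-11,"ty":-0.3,"tz":-0.3,"hand":1},{"rx":0,"ry":0,"rz":0,"tx":-14,"ty":-0.3,"tz":-0.3,"hand":1},{"rx":0,"ry":0,"rz":0,"tx":-14,"ty":-0.3,"tz":-0.3,"hand":1}]'; python3 go.py 111 0 38 -90 seat
```

```text
clock: 19.2
position: [0.6532, 0.0899, 0.0381]
tool_rot: [-3.141, 0.0, 0.296]
force: [-1.0, -0.3, 8.1]
grip_width: 0.0113
[0.6438 0.087  0.038 ]
r [-0.01  0.   -0.07] t [-9.8  0.   0.1]  now [0.6532 0.0899 0.0381] seat-frame [120.8   0. ] q [-0.63  0.94  0.67  1.65 -0.75  0.83 -0.9 ] F [-1.  -0.3  8.1] w 0.0113 t 19.2
```

```bash
python3 -m creep '[{"rx":0,"ry":0,"rz":0,"tx":-3,"ty":0,"tz":-0.2,"hand":1},{"rx":0,"ry":0,"rz":0,"tx":-6,"ty":0,"tz":-0.2,"hand":1},{"rx":0,"ry":0,"rz":0,"tx":-9,"ty":0,"tz":-0.2,"hand":1},{"rx":0,"ry":0,"rz":0,"tx":-10,"ty":0,"tz":-0.2,"hand":1},{"rx":0,"ry":0,"rz":0,"tx":-10,"ty":0,"tz":-0.2,"hand":1}]'; python3 go.py 111 0 38 -90 seat; python3 pl.py n
```

```text
clock: 19.7
position: [0.6436, 0.087, 0.0381]
tool_rot: [-3.141, 0.001, 0.296]
force: [-0.8, 0.6, 5.7]
grip_width: 0.0113
[0.6438 0.087  0.038 ]
r [-0.01  0.03 -0.07] t [0.2 0.1 0.1]  now [0.6436 0.087  0.0381] seat-frame [1.108e+02 1.000e-01] q [-0.63  0.93  0.67  1.68 -0.75  0.81 -0.89] F [-0.8  0.6  5.7] w 0.0113 t 19.7
tcp seat [1.108e+02 1.000e-01] z 0.0261
scene grip in seat mm [61.6 34.6] dyaw 0.385 1034.4
top grip in seat mm [111.1  16.2] dyaw -0.273 618.4
```

View pics/n_scene.png

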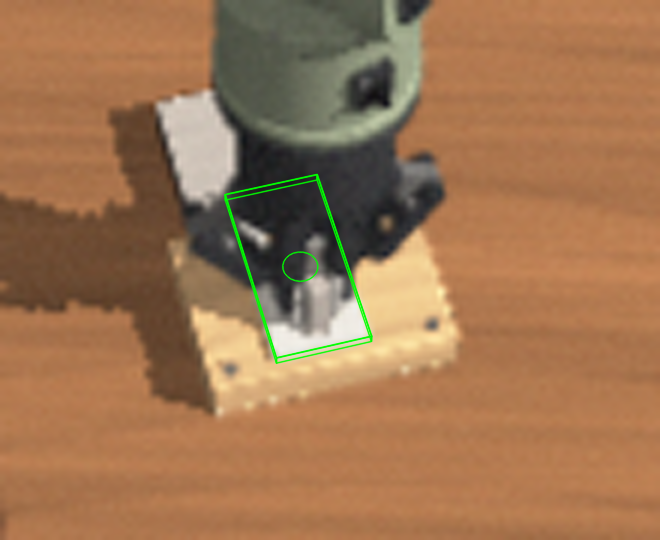

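View pics/n_top.png

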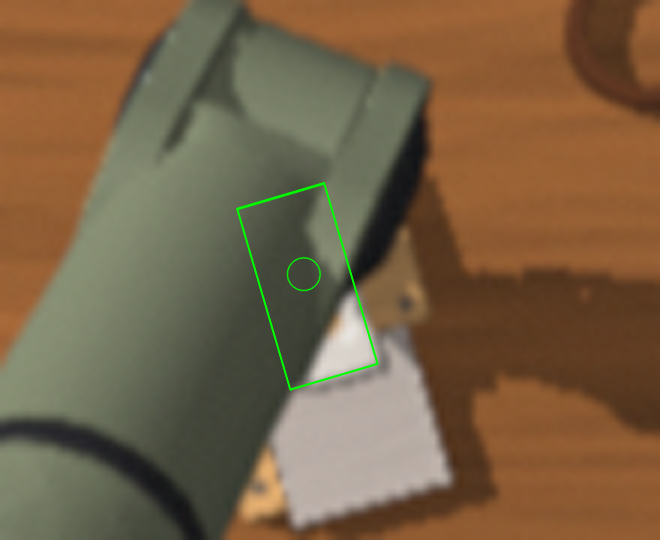

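```bash
python3 -m creep '[{"rx":0,"ry":0,"rz":0,"tx":0,"ty":0,"tz":-0.4,"hand":1},{"rx":0,"ry":0,"rz":0,"tx":0,"ty":0,"tz":-0.4,"hand":0.6},{"rx":0,"ry":0,"rz":0,"tx":0,"ty":0,"tz":-0.4,"hand":0.2},{"rx":0,"ry":0,"rz":0,"tx":0,"ty":0,"tz":-0.4,"hand":-0.2},{"rx":0,"ry":0,"rz":0,"tx":0,"ty":0,"tz":-0.4,"hand":-0.2},{"rx":0,"ry":0,"rz":0,"tx":0,"ty":0,"tz":-20,"hand":-0.2},{"rx":0,"ry":0,"rz":0,"tx":0,"ty":0,"tz":-60,"hand":-0.2},{"rx":0,"ry":0,"rz":0,"tx":0,"ty":0,"tz":-100,"hand":-0.2}]'; python3 go.py -60 250 200 -90 seat
```

```text
clock: 20.6
position: [0.6435, 0.0869, 0.1388]
tool_rot: [3.141, 0.001, 0.296]
force: [-0.2, 0.4, 0.4]
grip_width: 0.0512
[0.4072 0.276  0.2   ]
r [ 0.01  0.08 -0.08] t [-171.1 -249.8  -61. ]  now [0.6435 0.0869 0.1388] seat-frame [110.6  -0. ] q [-0.69  0.81  0.77  1.64 -0.66  0.97 -0.96] F [-0.2  0.4  0.4] w 0.0512 t 20.6
```

```bash
python3 -m creep '[{"rx":0,"ry":0,"rz":0,"tx":-25,"ty":-35,"tz":-30,"hand":-0.2},{"rx":0,"ry":0,"rz":0,"tx":-50,"ty":-75,"tz":-60,"hand":-0.2},{"rx":0,"ry":0,"rz":0,"tx":-80,"ty":-115,"tz":-60,"hand":-0.2},{"rx":0,"ry":0,"rz":0,"tx":-105,"ty":-155,"tz":-60,"hand":-0.2},{"rx":0,"ry":0,"rz":0,"tx":-130,"ty":-195,"tz":-60,"hand":-0.2},{"rx":0,"ry":0,"rz":0,"tx":-150,"ty":-230,"tz":-60,"hand":-0.2},{"rx":0,"ry":0,"rz":0,"tx":-165,"ty":-250,"tz":-60,"hand":-0.2},{"rx":0,"ry":0,"rz":0,"tx":-165,"ty":-250,"tz":-60,"hand":-0.2}]'
cat > fin.py <<'E'
import sys
from fit import *
from go import w2s,s2w,SEAT
off={"scene":np.array([.0013,-.0018]),"top":np.array([-.0013,.0018])}
for n in ("scene","top"):
    p=viewer.grab_frame(n)
    q0=[*(s2w([.111,0])+off[n]),SEAT[2]]
    q,f=fit(q0,PLATE,[(p,window(p,xf(PLATE,[0,0,0,.026]),q0,3))],z=.026)
    print(n,"grip seat mm",((w2s(q[:2]-off[n]))*1e3).round(1),"dyaw",round(q[2]-SEAT[2],3),round(f,1))
    u=proj(p,[*s2w([.045,0]),.03])[0].astype(int)
    b=xf(BLOCK,[*(SEAT[:2]+off[n]),SEAT[2]])[:1]; fx=xf(FIX,[*(SEAT[:2]+off[n]),SEAT[2]])[:1]
    win=(u[0]-50,u[1]-45,u[0]+50,u[1]+45)
    draw(p,[xf(PLATE,[*q0,.026])[:1],b,fx],7,win,f"pics/{sys.argv[1]}_{n}.png")
    draw(p,[],7,win,f"pics/{sys.argv[1]}_{n}r.png")
    cv2.imwrite(f"pics/{sys.argv[1]}_{n}full.png",p["pixels"])
E
python3 fin.py z
```

```text
clock: 21.4
position: [0.4105, 0.2806, 0.1978]
tool_rot: [-3.141, 0.001, 0.301]
force: [0.6, -1.1, -0.4]
grip_width: 0.0513
scene grip seat mm [108.4  -1.4] dyaw 0.007 664.5
top grip seat mm [1.098e+02 1.000e-01] dyaw 0.006 683.5
```

View pics/z_scene.png

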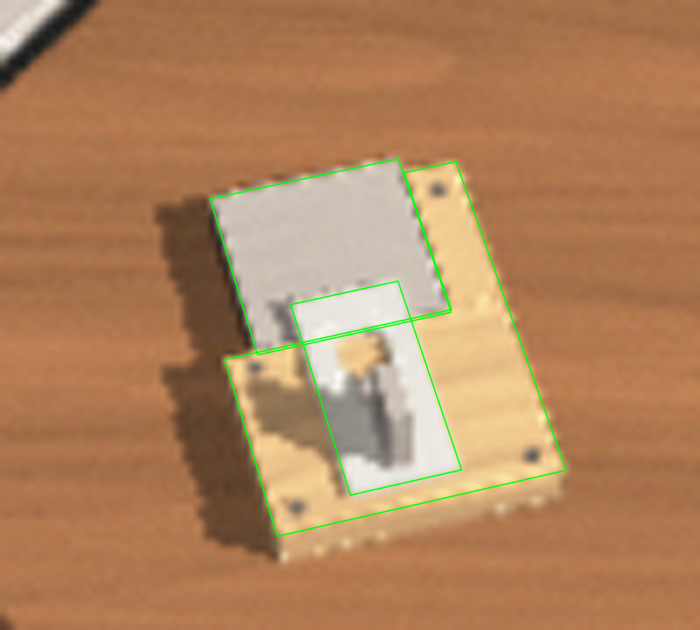

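View pics/z_top.png

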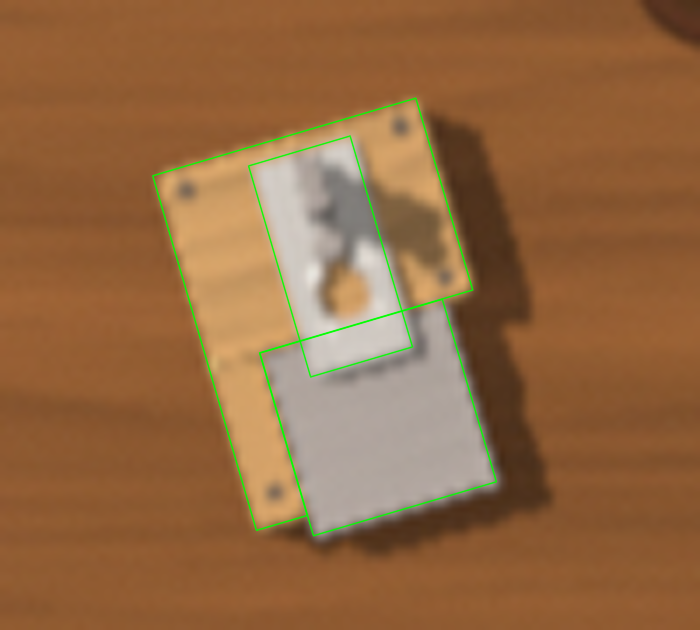

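View pics/z_scenefull.png

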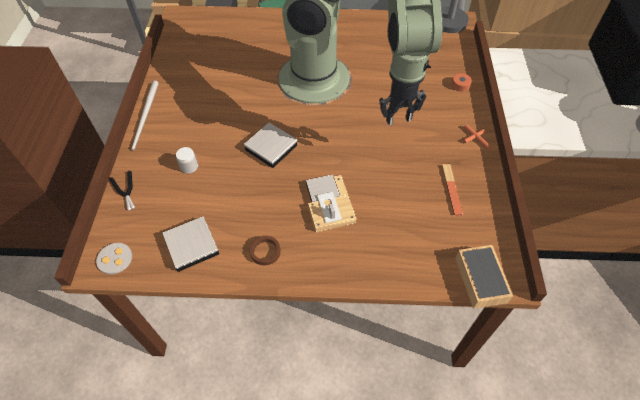

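View pics/z_topr.png

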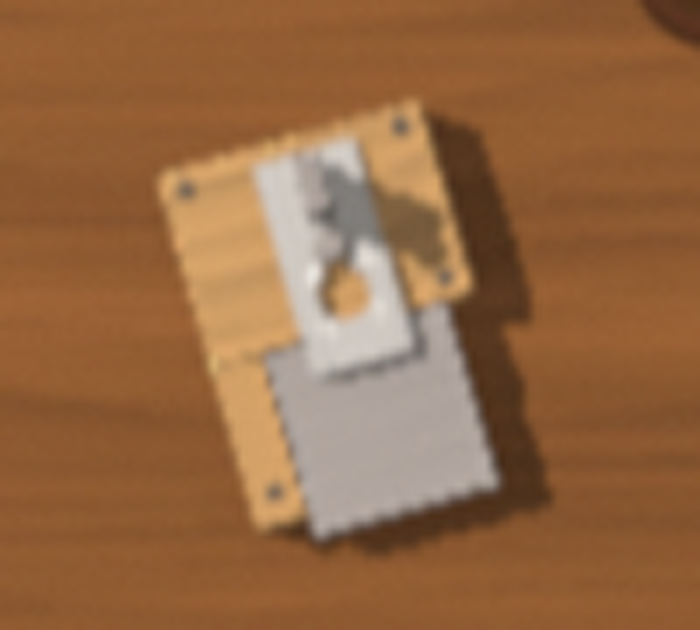

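```bash
python3 - <<'E'
from h import *
p=viewer.grab_frame("top")
for t in ["tape_center","tin_center","stick_center"]: print(t,viewer.outline_of(t,p)[0]["bbox"])
print(bot.job_done(), bot.observe()["clock"])
E
```

```text
tape_center [364.3, 126.5, 387.0, 153.4]
tin_center [456.7, 224.6, 477.9, 241.6]
stick_center [195.9, 182.9, 210.4, 232.0]
the job is handed in; nothing more can be done
the job is handed in; nothing more can be done
```

I slid the block into the corner and locked the hold-down on the stud with its nose over the block's edge. Then I released everything, moved the arm clear and handed the job in at about 22 s of the 58 s. The hand-in gives no verdict, so these are my own last checks.

- **Block:** I pushed it along the bench without lifting it: first along the rail, then against the rail, then against the end stop. Both contacts were firm, at about 20 N and 25 N. The top camera put its centre within 1 mm of the seat and square to 0.002 rad. The scene camera's fit gave about 4.7 mm off. That outline visibly missed the block's edges, and the picture showed no gap to the rail or end stop.
- **Hold-down:** It went over the stud head with no measurable resistance and lay flat on the rail. After the 24 mm slide the tool was within about 0.3 mm of the lock position. After release, the top camera put the plate 1.2 mm from home and the scene camera about 3 mm, with yaw within 0.01 rad. The 3 mm reading comes from a fit disturbed by shadow, and the slot's end wall stops the plate at about 1.5 mm.
- **Not seen directly:** The stud in the narrow slot was hidden by the rib and its shadow. That it is home rests on the plate's position.
- **Bystanders:** The tape ring and tin were in the same place as at the start, to within about 2 pixels. The stick's last outline in the top camera was about 8 pixels shorter than at the start. I did not find out why. In the full scene picture it sits where it was, and the arm never touched down near it.

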